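Tip reject wax balls through the scrap box's spring flap

TASK

Two red wax balls in one of the steel pans are rejects: take that pan by its handle, push the orange spring flap of the black scrap box open with the pan's lip and tip both balls through, keeping the lip on the flap until both have dropped inside. Then let the flap close and stand the pan, empty and upright, on the bench.

Things in the scene. Friction and masses are not known exactly. Their poses are not given: they have to be found in the camera images.
- pan: Steel pan with the red balls (a twin holds white ones). Origin: underside, z up, -x to the open lip, which faces the robot. 76 mm wide, rear wall x=+70, walls 40 high. Floor flat from x=70 to -20, then a 14 degree ramp up to the lip at x=-100, z=20: tipped beyond 14 degrees, balls roll out. Black handle bar across (along y): x=-10, 14 thick, 80 long, z 88 to 112, free below; pinch it across x.
- flap: Orange flap in the fixed black box's top. Origin: middle of hinge, flap's top face, 150 mm above bench. Shut: z up, flap runs to x=-86 (robot side), 112 wide. Its free end swings down to 69 degrees; sprung, about 3 N at 50 mm from hinge for 30 degrees. Collar 28 high, inner faces y=-59, 59 and x=-93; none on the hinge side, so the pan enters from +x there, lip to -x. Box x -145 to 55, y -90 to 90.
- ball1: Red wax ball, 28 mm diameter, 12 g, origin at its centre; starts on the floor of the wanted pan. Tipped out, it rolls down the open flap and off its free end into the box.
- ball2: Second red wax ball, the same: 28 mm diameter, 12 g, origin at its centre; starts in the same pan. The pan itself weighs about 250 g.
There are look-alikes about, which are no part of the job. Leave any yellow look-alike of the pan alone.

How it is judged:
On the way:
1. both red balls have dropped into the scrap box while the pan's lip still holds the flap open (contact force between pan and flap above 0.3 N and angle between flap's own z axis and vertical above 0.2 rad and height (world z) of each of ball1, ball2 below 0.085 m and horizontal distance between each of ball1, ball2 and flap below 0.17 m), for 0.1 s.
At the end, for the whole second after the job is handed in: Both red balls lie inside the scrap box (more than 30 mm below its top), the flap is shut to within 0.1 rad, and the pan stands at rest on the bench, upright within 0.12 rad, its underside within 12 mm of the bench top (x of ball1 in the frame of flap between -0.15 and 0.06 m and y of ball1 in the frame of flap between -0.095 and 0.095 m and z of each of ball1, ball2 in the frame of flap below -0.03 m and height (world z) of each of ball1, ball2 above 0 m and x of ball2 in the frame of flap between -0.15 and 0.06 m and y of ball2 in the frame of flap between -0.095 and 0.095 m and angle between flap's own z axis and vertical below 0.1 rad and angle between pan's own z axis and vertical below 0.12 rad and height (world z) of pan between -0.01 and 0.012 m and linear speed of pan below 0.02 m/s); the robot touches nothing.
It also fails if it takes over 61 s, if anything falls off the work surface, if the arm or the gripper's body presses on something with over 40 N, if the wrist force passes 120 N, or if a joint passes its speed limit or range.

ROBOT

A 6-joint arm with a two-finger parallel gripper is mounted at the origin on the work surface. World frame = base frame: x ahead of the robot, y to its left, z up, the work surface at z = 0. Lengths are in m, angles in rad, forces in N, time in s.
With the tool pointing down it reaches from about 0.25 to 0.775 m from the base axis. Payload 4 kg.
Tool frame: the origin (TCP) lies between the finger pads; the fingertips stand 17 mm ahead of it and the grasp point (between the pads) lies 2 mm behind it (env.tip_reach is the z of the fingertips in the tool frame, in m); z points along the fingers, y is the direction in which the jaws open and shut (so a half turn about z gives the same grasp; the last joint's range is limited). The gripper opens to 85 mm and grips with 20 to 120 N. Pads are 22 mm wide; open, the fingers measure 114 mm over their backs; the gripper's body (76 mm by 85 mm) begins 54 mm behind the grasp point. The pads swing forward as they close: fully open they stand 13 mm farther back than shut.
Start: joints at [-1.274, 0.087, 1.371, -0, 1.684, -0.103], TCP at [0.214, -0.507, 0.213] pointing down, gripper open.
Joint ranges: [-3.1, 3.1], [-0.76, 2.03], [0.27, 2.55], [-1.08, 4.22], [0.17, 2.65], [-2.57, 2.57]. Speed limits (rad/s): [2.79, 2.79, 3.14, 3.14, 3.14, 3.14].

INTERFACE

Orientations are given as a rotation vector (axis times angle).
In Python, from plant import env, eyes gives the robot as it stands. The module is installed in compiled form; this text tells all that it offers.
- The arm moves only by the tool arm_command, never from a script. Its argument "rows" is a list of rows, each an object with "linear": the shift along the tool's x, y, z in m, a list of three; "twist": the turn, a rotation vector about the tool's x, y, z in degrees, a list of three; "jaw": the opening, from 0 (shut) to 1 (fully open). In form: [{"linear": [dx, dy, dz], "twist": [wx, wy, wz], "jaw": jaw}, ...]. A call has 1 to 10 rows; each row is the pose to reach, as a shift and turn from the pose commanded when the call began, along the tool's axes at that moment; what a row does not reach only later rows make up. A row lasts 1/12 s, in which the tool goes at most 41.7 mm and 7.16 degrees, less where a joint would pass 70% of its speed; a pose out of reach is approached as far as the arm can. A call with a gripper value outside its range is refused whole. The fingers move at their own pace and stop on an object; "squeeze" is the grip in N (left out, the last holds). Time passes only in rows, so rows that repeat a pose let the fingers close. It gives the time, the measured TCP pose, the force and the opening at its end, in the units of the state.
- env.get_state(): the state, without advancing time (a new reading comes with each control period).
- eyes.capture(name): name is "scene" or "side" or "wrist"; returns a dict with "color" (384x512x3 uint8, red, green, blue), "K" (3x3 intrinsics, pixels), "k1" (the pictures are not rectified: a ray, as slopes to the right and down, at radius r is drawn at 1 + k1 r^2 times it, then the intrinsics apply), "origin" and "orientation" of the camera in the world. Camera axes: x right, y down, z forward; pixel columns grow to the right and rows downward; lengths in m; the calibration is good to about 2 mm. A picture is of the moment at which its call begins. There is no depth.
- env.job_done(): hands the job in, once; it reports no verdict.
The state is a dict: "clock": time; "joints": joint angles; "dq": joint speeds; "joint_efforts": joint torques, N m; "ee_pos": TCP position; "tool_rot": TCP orientation; "contact_force": force on the tool from outside, world axes, zero at the start; "ft_torque": the same for the moment, N m; "opening": finger opening in m.
Only numpy, scipy, OpenCV 4.12 (cv2) and the standard library are available. Lean on these libraries where they do the work, as an engineer would, in place of code of your own. Each camera call takes 0.05 s, during which the arm holds its last target.

## Working session

There is one attempt and no reset: what is moved stays moved. The work goes in short steps, Python scripts to look and compute and a tool call to move; the robot and the scene stay as the last step left them, time stands still between calls to the robot, and variables do not carry over. Pictures are saved under pics/ and viewed, and the job is handed in when it is done.

Besides the shell and the picture viewer there is one more tool, called after ">>>" as a command line: name --argument value ..., lists and objects as JSON in quotes. arm_command: Moves the arm, as the interface text tells. Its arguments: {"type":"object","properties":{"rows":{"type":"array"},"squeeze":{"type":"number"}},"required":["rows"]}

```bash
mkdir -p pics; cat > h.py <<'E'
import numpy as np, cv2
from scipy.spatial.transform import Rotation as R
from plant import env, eyes
def rot(o):
    o=np.array(o,float)
    if o.shape==(3,3): return o
    if o.size==3: return R.from_rotvec(o).as_matrix()
    return R.from_quat(o).as_matrix()
def ray(c,u,v):
    K=np.array(c["K"]);k=c["k1"]
    d=np.array([(u-K[0,2])/K[0,0],(v-K[1,2])/K[1,1]])
    s=d.copy()
    for _ in range(30): s=d/(1+k*(s@s))
    w=rot(c["orientation"])@np.array([s[0],s[1],1.])
    return np.array(c["origin"]),w/np.linalg.norm(w)
def onz(c,u,v,z):
    o,d=ray(c,u,v); return o+d*(z-o[2])/d[2]
def tri(c1,p1,c2,p2):
    o1,d1=ray(c1,*p1);o2,d2=ray(c2,*p2)
    A=np.stack([d1,-d2],1);s=np.linalg.lstsq(A,o2-o1,rcond=None)[0]
    a=o1+d1*s[0];b=o2+d2*s[1];return (a+b)/2,np.linalg.norm(a-b)
def proj(c,P):
    K=np.array(c["K"]);p=rot(c["orientation"]).T@(np.array(P)-np.array(c["origin"]))
    s=p[:2]/p[2];s=s*(1+c["k1"]*(s@s));return K[0,0]*s[0]+K[0,2],K[1,1]*s[1]+K[1,2]
def save(c,n,crop=None,f=1):
    im=c["color"][:,:,::-1]
    if crop: x0,y0,x1,y1=crop; im=im[y0:y1,x0:x1]
    if f!=1: im=cv2.resize(im,None,fx=f,fy=f,interpolation=cv2.INTER_CUBIC)
    cv2.imwrite("pics/"+n+".png",im)
def st():
    s=env.get_state()
    for k in ("clock","ee_pos","tool_rot","contact_force","opening","joints"): print(k,np.round(s[k],4))
    return s
E
python3 - <<'E'
from h import *
import pickle
d={}
for n in ("scene","side","wrist"):
    c=eyes.capture(n); d[n]=c; save(c,n+"0",f=1.5); print(n,c["orientation"],c["origin"],c["K"],c["k1"])
pickle.dump(d,open("c0.pkl","wb"))
s=st(); print(env.tip_reach)
E
```

```text
scene [-2.26170096 -0.61488079  0.27128238] [ 0.93042365 -0.86091222  0.99005915] [[496.64922126   0.         257.21352988]
 [  0.         496.64922126 185.75849139]
 [  0.           0.           1.        ]] -0.16827883178702013
side [-0.76526998  2.52577604 -1.16310516] [-0.02920237  0.59309809  0.83142791] [[387.58542161   0.         263.20715786]
 [  0.         387.58542161 192.17140721]
 [  0.           0.           1.        ]] -0.06019959983995284
wrist [ 2.39763428 -1.58977284 -0.2485803 ] [ 0.2849463  -0.47645982  0.37338158] [[276.10647793   0.         257.39960591]
 [  0.         276.10647793 195.56621451]
 [  0.           0.           1.        ]] -0.03383413264146014
clock 0.15
ee_pos [ 0.214  -0.5062  0.2121]
tool_rot [-3.0773e+00 -6.2350e-01  3.0000e-04]
contact_force [-0.56    0.3002  0.1719]
opening 0.0854
joints [-1.2741  0.0878  1.3719 -0.      1.6836 -0.1031]
0.017
```

View pics/scene0.png

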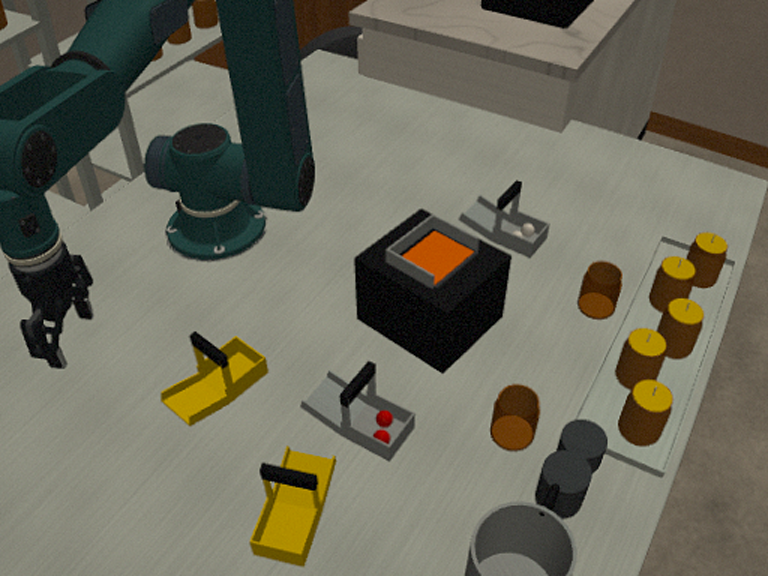

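View pics/side0.png

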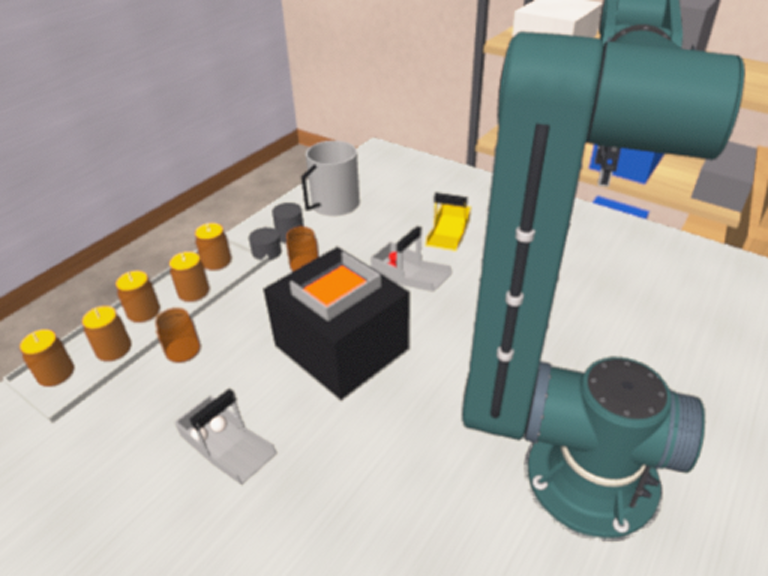

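View pics/wrist0.png

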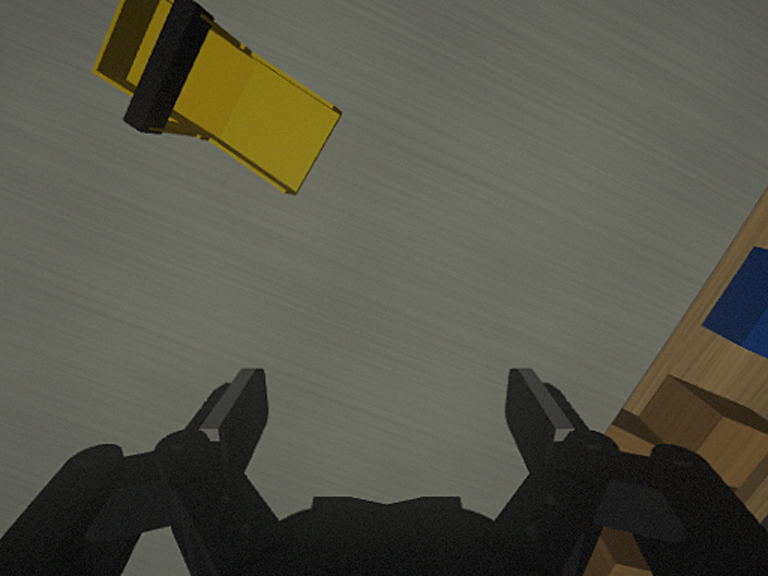

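Candidates, with pixels in scene0.png (1.5x): 
- Steel pan with red balls at (360,415).
- Steel twin with white balls at (505,222).
- Yellow pans at (215,380) and (293,505).

I choose the steel pan at (360,415). The box with the orange flap is at (433,258). I'll check the choice in close crops next.

```bash
python3 - <<'E'
from h import *
import pickle
d=pickle.load(open("c0.pkl","rb"))
a=d["scene"]["color"][:,:,::-1];b=d["side"]["color"][:,:,::-1]
def z(im,x0,y0,w,h,f): return cv2.resize(im[y0:y0+h,x0:x0+w],None,fx=f,fy=f,interpolation=cv2.INTER_CUBIC)
cv2.imwrite("pics/p1.png",z(a,190,230,100,84,7))
cv2.imwrite("pics/p2.png",z(a,230,130,120,125,4.5))
cv2.imwrite("pics/p3.png",z(b,240,145,70,55,8))
cv2.imwrite("pics/p4.png",z(b,170,155,110,110,5))
E
```

```text
(no output)
```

View pics/p1.png

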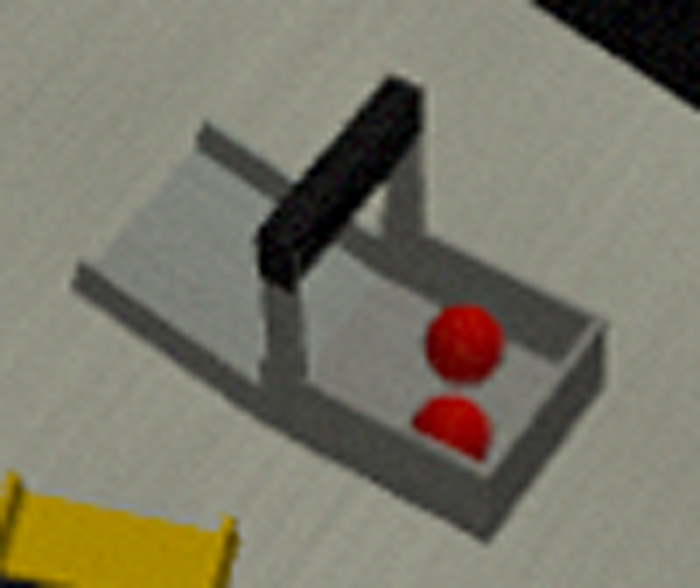

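View pics/p2.png

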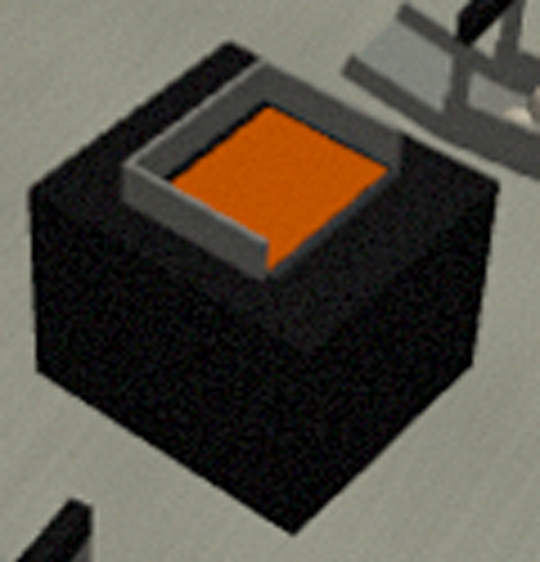

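View pics/p3.png

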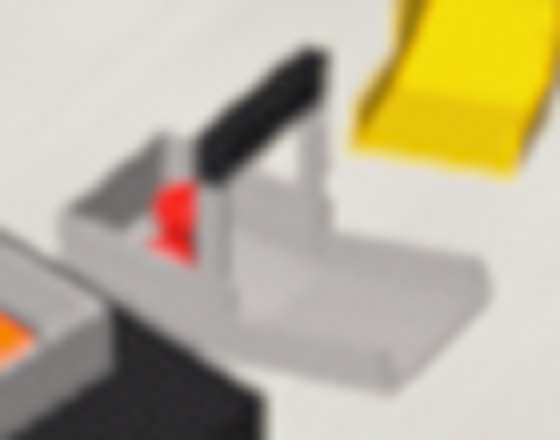

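View pics/p4.png

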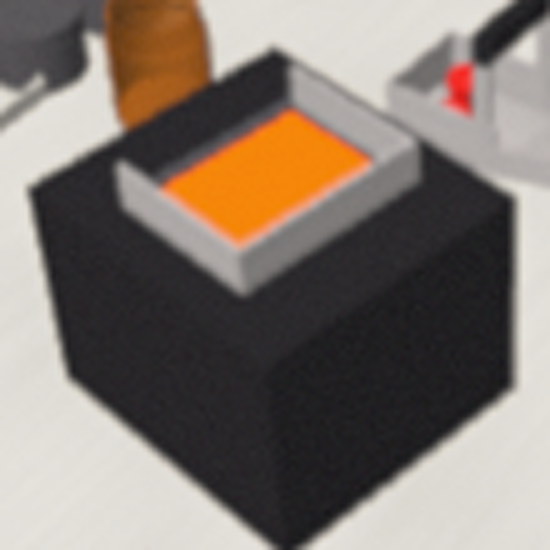

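```bash
python3 - <<'E'
from h import *
import pickle
d=pickle.load(open("c0.pkl","rb"));A=d["scene"];B=d["side"]
P1=lambda x,y:((x+.5)/7-.5+190,(y+.5)/7-.5+230)
P2=lambda x,y:((x+.5)/4.5-.5+230,(y+.5)/4.5-.5+130)
P3=lambda x,y:((x+.5)/8-.5+240,(y+.5)/8-.5+145)
P4=lambda x,y:((x+.5)/5-.5+170,(y+.5)/5-.5+155)
r=lambda v:np.round(v,4)
print("box scene top R,L,back",[r(onz(A,*P2(*p),.15))[:2] for p in((497,185),(30,187),(232,42))])
print("bot near,L,R",[r(onz(A,*P2(*p),0))[:2] for p in((293,533),(38,372),(470,365))])
print("box side top L,back,R",[r(onz(B,*P4(*p),.15))[:2] for p in((32,188),(275,48),(513,200))])
print("bot near L R",[r(onz(B,*P4(*p),0))[:2] for p in((290,549),(70,378),(513,385))])
# flap
for n,c in(("scene",A),("side",B)):
    h=cv2.cvtColor(c["color"],cv2.COLOR_RGB2HSV)
    m=cv2.inRange(h,(5,180,120),(18,255,255))
    k,l,s,ce=cv2.connectedComponentsWithStats(m)
    i=1+np.argmax(s[1:,4]);print(n,s[i],ce[i])
    cn=max(cv2.findContours((l==i).astype(np.uint8),0,1)[0],key=cv2.contourArea)
    ap=cv2.approxPolyDP(cn,3,True)[:,0]
    print([ (tuple(q),tuple(r(onz(c,*map(float,q),.15))[:2])) for q in ap])
print("pan rear bottom near/far",[r(onz(A,*P1(*p),0))[:2] for p in((487,541),(603,385))])
print("rear top outer near far",[r(onz(A,*P1(*p),.04))[:2] for p in((485,473),(605,322))])
print("handle top: near L,near R, far L, far R",[r(onz(A,*P1(*p),.112))[:2] for p in((260,238),(295,252),(390,78),(422,93))])
print("side handle top: near?,far",[r(onz(B,*P3(*p),.112))[:2] for p in((200,140),(228,150),(305,47),(325,55))])
print("side rear top corners",[r(onz(B,*P3(*p),.04))[:2] for p in((62,215),(160,135))])
print("balls",[r(onz(A,*P1(*p),.016)) for p in((465,343),(450,435))])
E
```

```text
box scene top R,L,back [array([0.6297, 0.0576]), array([ 0.4019, -0.0775]), array([0.4371, 0.0968])]
bot near,L,R [array([ 0.5957, -0.113 ]), array([ 0.4025, -0.0788]), array([0.6287, 0.0596])]
box side top L,back,R [array([0.627 , 0.0635]), array([ 0.5956, -0.111 ]), array([ 0.4013, -0.0722])]
bot near L R [array([0.4386, 0.0928]), array([0.6286, 0.0633]), array([ 0.4045, -0.0778])]
scene [268 154  48  36 806] [291.73325062 169.617866  ]
[((np.int32(289), np.int32(154)), (np.float64(0.4858), np.float64(0.0505))), ((np.int32(268), np.int32(170)), (np.float64(0.4694), np.float64(-0.033))), ((np.int32(288), np.int32(181)), (np.float64(0.5327), np.float64(-0.0437))), ((np.int32(290), np.int32(189)), (np.float64(0.5505), np.float64(-0.0667))), ((np.int32(315), np.int32(167)), (np.float64(0.5679), np.float64(0.0381)))]
side [203 177  40  26 513] [222.49902534 189.48148148]
[((np.int32(242), np.int32(186)), (np.float64(0.4913), np.float64(-0.057))), ((np.int32(227), np.int32(177)), (np.float64(0.5513), np.float64(-0.0661))), ((np.int32(203), np.int32(192)), (np.float64(0.5653), np.float64(0.0221))), ((np.int32(218), np.int32(202)), (np.float64(0.5049), np.float64(0.0315)))]
pan rear bottom near/far [array([ 0.6063, -0.3118]), array([ 0.6088, -0.2371])]
rear top outer near far [array([ 0.6057, -0.3119]), array([ 0.6099, -0.2395])]
handle top: near L,near R, far L, far R [array([ 0.524 , -0.3132]), array([ 0.5365, -0.3122]), array([ 0.5248, -0.2357]), array([ 0.5373, -0.2359])]
side handle top: near?,far [array([ 0.5314, -0.2282]), array([ 0.5185, -0.2287]), array([ 0.5315, -0.3057]), array([ 0.5216, -0.3053])]
side rear top corners [array([ 0.6063, -0.2341]), array([ 0.6042, -0.304 ])]
balls [array([ 0.5647, -0.2557,  0.016 ]), array([ 0.5797, -0.2909,  0.016 ])]
```

The close crop p1.png shows steel walls and two red balls at crop (465,343) and (450,435), so this is the wanted pan. Estimated positions:
- **Handle:** (0.528,-0.271), yaw about 0.
- **Flap hinge:** (0.560,-0.016), yaw about -10.4°.

Next I work out the approach move.

```bash
cat >> h.py <<'E'
def toolR(yaw,tilt=0):
    # tool y along pan x at heading yaw, z down; tilt (deg) lip-down
    c,s=np.cos(np.radians(yaw)),np.sin(np.radians(yaw))
    M=np.array([[-s,c,0],[c,s,0],[0,0,-1.]]).T  # columns x,y,z
    return M@R.from_rotvec([-np.radians(tilt),0,0]).as_matrix()
def move(p,Rt,p0=None,R0=None):
    s=env.get_state()
    if p0 is None: p0=np.array(s["ee_pos"])
    if R0 is None: R0=rot(s["tool_rot"])
    lin=R0.T@(np.array(p)-p0); tw=np.degrees(R.from_matrix(R0.T@Rt).as_rotvec())
    print("linear",np.round(lin,4),"twist",np.round(tw,2)); return lin,tw
E
python3 - <<'E'
from h import *
print(toolR(0)); move([.528,-.271,.25],toolR(0))
print("cmd start", ); move([.528,-.271,.25],toolR(0),np.array([.214,-.507,.213]))
E
```

```text
[[ 0.  1.  0.]
 [ 1.  0.  0.]
 [ 0.  0. -1.]]
linear [ 0.3808 -0.0945 -0.0377] twist [ -0.08  -0.07 -67.09]
cmd start
linear [ 0.3811 -0.0952 -0.0368] twist [ -0.08  -0.07 -67.09]
```

>>> arm_command --rows '[{"linear":[0.04,-0.01,-0.037],"twist":[0,0,-7],"jaw":1},{"linear":[0.08,-0.02,-0.037],"twist":[0,0,-14],"jaw":1},{"linear":[0.12,-0.03,-0.037],"twist":[0,0,-21],"jaw":1},{"linear":[0.16,-0.04,-0.037],"twist":[0,0,-28],"jaw":1},{"linear":[0.2,-0.05,-0.037],"twist":[0,0,-35],"jaw":1},{"linear":[0.24,-0.06,-0.037],"twist":[0,0,-42],"jaw":1},{"linear":[0.28,-0.07,-0.037],"twist":[0,0,-49],"jaw":1},{"linear":[0.32,-0.08,-0.037],"twist":[0,0,-56],"jaw":1},{"linear":[0.35,-0.088,-0.037],"twist":[0,0,-62],"jaw":1},{"linear":[0.381,-0.095,-0.037],"twist":[0,0,-67.1],"jaw":1}]'

```text
clock: 0.98
ee_pos: [0.5299, -0.2683, 0.2495]
tool_rot: [-2.213, -2.229, -0.001]
contact_force: [0.4, -0.1, 0.3]
opening: 0.085
```

>>> arm_command --rows '[{"linear":[0,0,0],"twist":[0,0,0],"jaw":1},{"linear":[0,0,0],"twist":[0,0,0],"jaw":1}]'

```text
clock: 1.15
ee_pos: [0.5289, -0.2695, 0.249]
tool_rot: [-2.217, -2.223, 0.001]
contact_force: [0.2, 0.1, -0.6]
opening: 0.0858
```

```bash
python3 - <<'E'
from h import *
import pickle
st()
c=eyes.capture("wrist"); pickle.dump(c,open("w1.pkl","wb")); save(c,"w1",f=1.5); print(c["origin"])
print("proj handle",proj(c,[.528,-.271,.112]))
E
```

```text
clock 1.15
ee_pos [ 0.5289 -0.2695  0.249 ]
tool_rot [-2.2173e+00 -2.2232e+00  1.3000e-03]
contact_force [ 0.1988  0.0608 -0.5607]
opening 0.0858
joints [-5.6650e-01  1.8290e-01  1.1931e+00 -5.0000e-04  1.7674e+00 -5.6920e-01]
[ 0.52884158 -0.19244251  0.41045998]
proj handle (np.float64(257.17257647546984), np.float64(182.2141634291634))
```

View pics/w1.png

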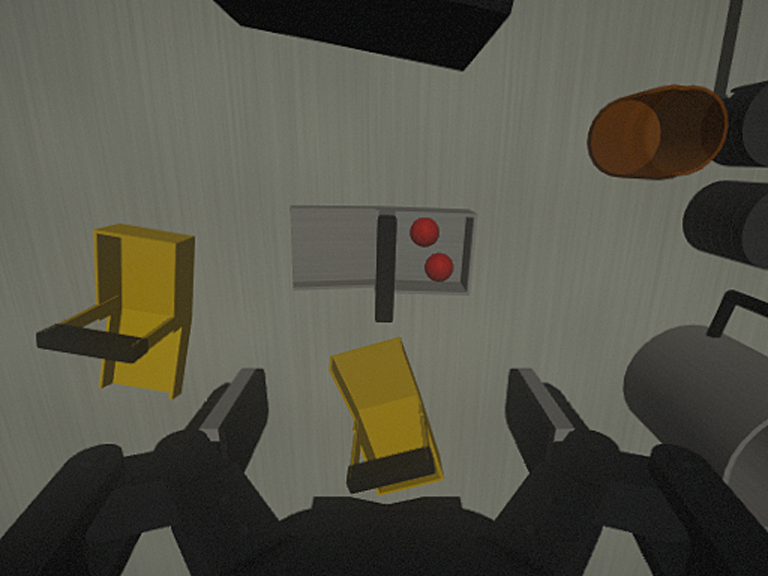

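```bash
python3 - <<'E'
from h import *
import pickle
c=pickle.load(open("w1.pkl","rb"))
q=lambda x,y:((x+.5)/1.5-.5,(y+.5)/1.5-.5)
for p in((377,215),(397,215),(375,322),(393,322)): print(np.round(onz(c,*q(*p),.112),4)[:2])
print("rear top",[np.round(onz(c,*q(*p),.04),4)[:2] for p in((476,211),(470,293))])
print("lip corners",[np.round(onz(c,*q(*p),.03),4)[:2] for p in((290,206),(292,288))])
print("box bottom corner",np.round(onz(c,*q(463,70),.15),4))
E
```

```text
[ 0.5215 -0.2278]
[ 0.5358 -0.2278]
[ 0.5196 -0.3097]
[ 0.5335 -0.3096]
rear top [array([ 0.6073, -0.2325]), array([ 0.6066, -0.3085])]
lip corners [array([ 0.4406, -0.2295]), array([ 0.4374, -0.3071])]
box bottom corner [ 0.5716 -0.1412  0.15  ]
```

>>> arm_command --rows '[{"linear":[0,-0.001,0.03],"twist":[0,0,1.4],"jaw":1},{"linear":[0.001,-0.001,0.06],"twist":[0,0,1.4],"jaw":1},{"linear":[0.001,-0.001,0.09],"twist":[0,0,1.4],"jaw":1},{"linear":[0.001,-0.001,0.115],"twist":[0,0,1.4],"jaw":1},{"linear":[0.001,-0.001,0.135],"twist":[0,0,1.4],"jaw":1},{"linear":[0.001,-0.001,0.145],"twist":[0,0,1.4],"jaw":1},{"linear":[0.001,-0.001,0.151],"twist":[0,0,1.4],"jaw":1},{"linear":[0.001,-0.001,0.151],"twist":[0,0,1.4],"jaw":1},{"linear":[0.001,-0.001,0.151],"twist":[0,0,1.4],"jaw":1}]'

```text
clock: 1.95
ee_pos: [0.5273, -0.2708, 0.1003]
tool_rot: [2.248, 2.192, 0.0]
contact_force: [0.0, -0.2, 0.2]
opening: 0.0855
```

```bash
python3 - <<'E'
from h import *
st()
a=eyes.capture("scene"); save(a,"s1",(160,190,320,330),4.5); print(proj(a,[.5277,-.2688,.1]))
E
```

```text
clock 1.95
ee_pos [ 0.5273 -0.2708  0.1003]
tool_rot [2.2481e+00 2.1916e+00 5.0000e-04]
contact_force [ 0.0253 -0.2402  0.185 ]
opening 0.0855
joints [-5.6990e-01  2.2700e-01  1.4368e+00 -2.0000e-04  1.4758e+00 -5.4450e-01]
(np.float64(238.90316750453422), np.float64(254.15832276423868))
```

View pics/s1.png

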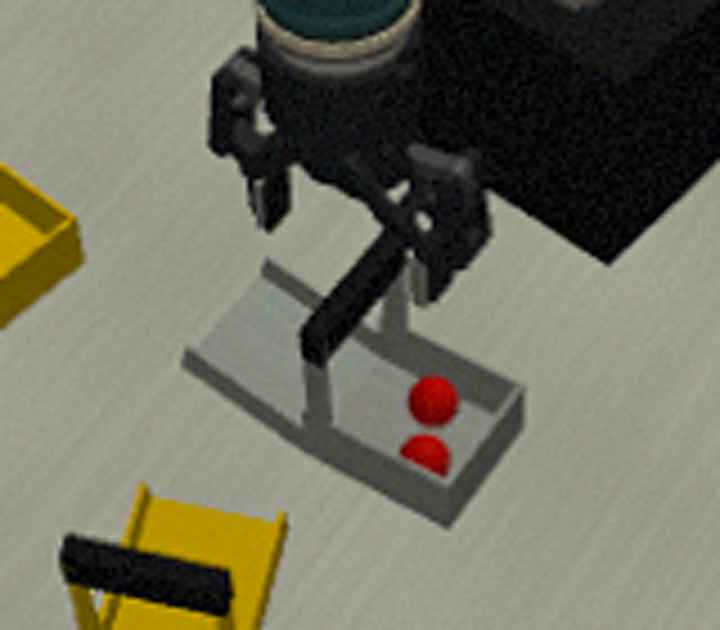

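The handle bar, at about (355,275) in the crop, lies between the open jaws. I'm closing with 60 N.

>>> arm_command --rows '[{"linear":[0,0,0],"twist":[0,0,0],"jaw":0},{"linear":[0,0,0],"twist":[0,0,0],"jaw":0},{"linear":[0,0,0],"twist":[0,0,0],"jaw":0},{"linear":[0,0,0],"twist":[0,0,0],"jaw":0},{"linear":[0,0,0],"twist":[0,0,0],"jaw":0},{"linear":[0,0,0],"twist":[0,0,0],"jaw":0},{"linear":[0,0,0],"twist":[0,0,0],"jaw":0},{"linear":[0,0,0],"twist":[0,0,0],"jaw":0},{"linear":[0,0,0],"twist":[0,0,0],"jaw":0},{"linear":[0,0,0],"twist":[0,0,0],"jaw":0}]' --squeeze 60

```text
clock: 2.83
ee_pos: [0.527, -0.2699, 0.099]
tool_rot: [2.248, 2.194, -0.0]
contact_force: [0.7, 0.6, 0.6]
opening: -0.0003
```

>>> arm_command --rows '[{"linear":[0,0,-0.005],"twist":[0,0,0],"jaw":0},{"linear":[0,0,-0.015],"twist":[0,0,0],"jaw":0},{"linear":[0,0,-0.03],"twist":[0,0,0],"jaw":0},{"linear":[0,0,-0.05],"twist":[0,0,0],"jaw":0},{"linear":[0,0,-0.07],"twist":[0,0,0],"jaw":0},{"linear":[0,0,-0.09],"twist":[0,0,0],"jaw":0},{"linear":[0,0,-0.105],"twist":[0,0,0],"jaw":0},{"linear":[0,0,-0.115],"twist":[0,0,0],"jaw":0},{"linear":[0,0,-0.12],"twist":[0,0,0],"jaw":0},{"linear":[0,0,-0.12],"twist":[0,0,0],"jaw":0}]'

```text
clock: 3.67
ee_pos: [0.5276, -0.2702, 0.2209]
tool_rot: [2.246, 2.192, 0.001]
contact_force: [-0.1, -0.7, 0.4]
opening: 0.0001
```

```bash
python3 - <<'E'
from h import *
st()
a=eyes.capture("scene"); save(a,"s2",(140,120,340,280),3.8)
E
```

```text
clock 3.6667
ee_pos [ 0.5276 -0.2702  0.2209]
tool_rot [2.2460e+00 2.1921e+00 1.1000e-03]
contact_force [-0.116  -0.6815  0.3806]
opening 0.0001
joints [-0.5689  0.1792  1.2524 -0.      1.7068 -0.5446]
```

View pics/s2.png

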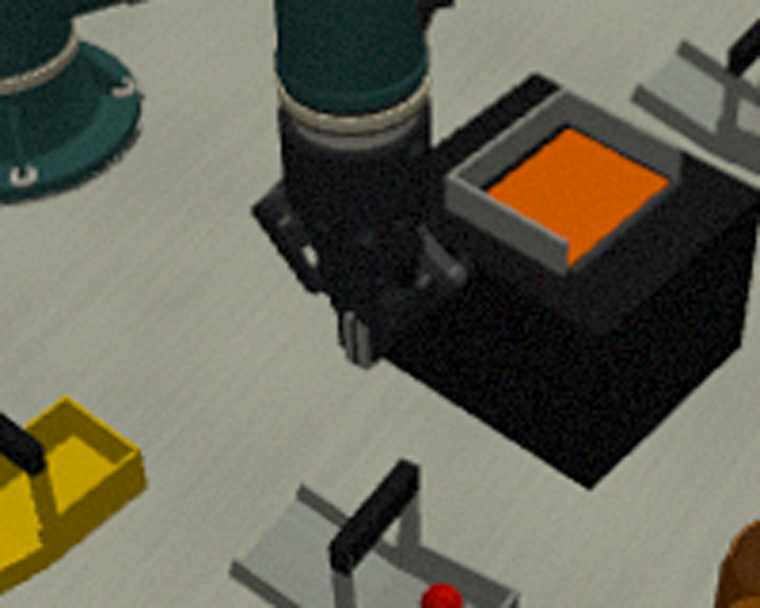

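```bash
python3 - <<'E'
from h import *
a=eyes.capture("scene");b=eyes.capture("side");w=eyes.capture("wrist")
save(b,"b2",(200,50,400,210),3.8);save(w,"w2",f=1.5)
q=lambda x,y:(x/3.8+140,y/3.8+120)
for z in (.204,.212,.221):
  print(z,proj(a,[.5276,-.2702,z]),proj(b,[.5276,-.2702,z]),proj(w,[.5276,-.2702,z]))
print(q(358,365))
save(a,"s3",(180,170,320,310),4)
E
```

```text
0.204 (np.float64(237.00678598309577), np.float64(223.94056134833977)) (np.float64(272.90797069261964), np.float64(131.4256255584613)) (np.float64(259.348405652948), np.float64(226.50413292121078))
0.212 (np.float64(236.8810155399578), np.float64(221.40547246456975)) (np.float64(272.9165153272583), np.float64(129.17316083252084)) (np.float64(259.39553850391417), np.float64(231.420118724346))
0.221 (np.float64(236.73812871861227), np.float64(218.5205665327896)) (np.float64(272.9261667407559), np.float64(126.61641366251582)) (np.float64(259.45341961645704), np.float64(237.46225238962754))
(234.21052631578948, 216.05263157894737)
```

View pics/b2.png

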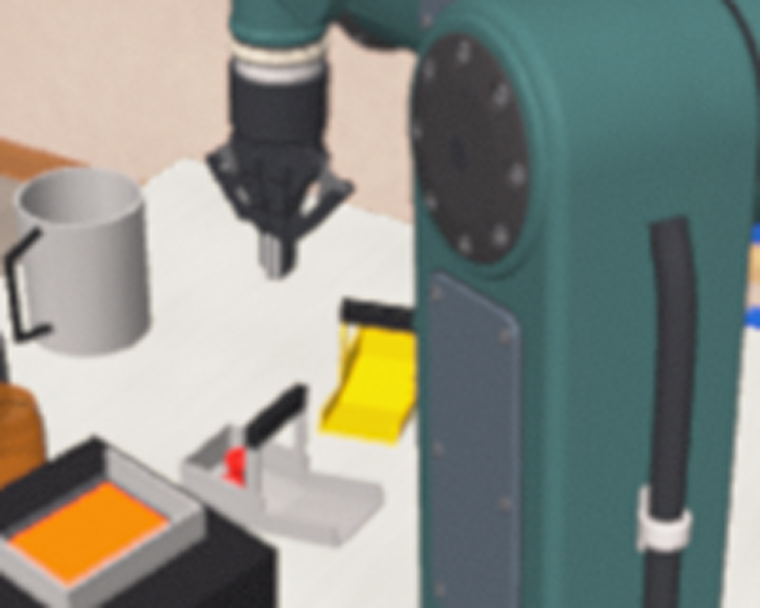

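View pics/w2.png

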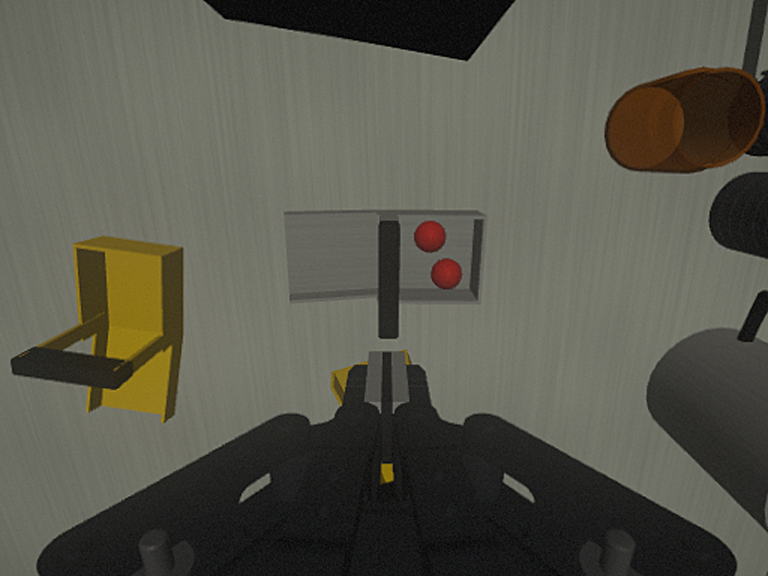

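View pics/s3.png

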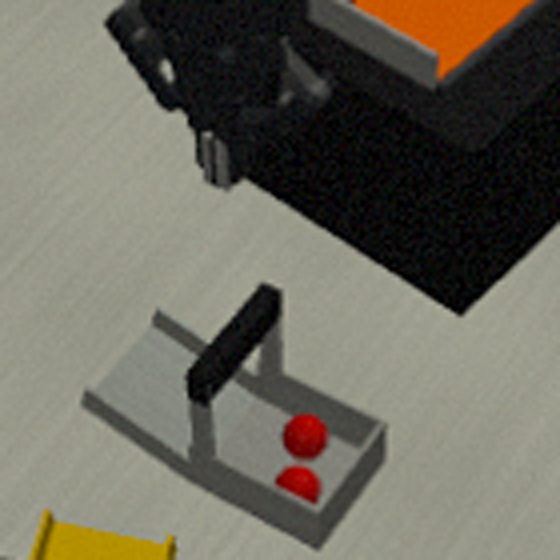

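```bash
python3 - <<'E'
from h import *
a=eyes.capture("scene");b=eyes.capture("side");w=eyes.capture("wrist")
s=st()
save(a,"t1",(210,180,260,230),12);save(b,"t2",(245,85,295,135),12);save(w,"t3",(230,220,290,280),10)
print(tri(a,(234.5,216.7),b,(272.4,123.2)))
print(w["origin"],rot(w["orientation"]))
E
```

```text
clock 4.0167
ee_pos [ 0.5267 -0.2696  0.2178]
tool_rot [-2.2468e+00 -2.1929e+00  9.0000e-04]
contact_force [-0.6249  0.0774 -0.6015]
opening 0.0001
joints [-5.6890e-01  1.8120e-01  1.2562e+00 -1.0000e-04  1.7063e+00 -5.4460e-01]
(array([ 0.52846454, -0.27408015,  0.23079782]), np.float64(0.006026377477038681))
[ 0.52869731 -0.19266958  0.37910749] [[ 0.999691   -0.02264643 -0.01024922]
 [-0.02467902 -0.95356555 -0.30017277]
 [-0.00297546  0.30033296 -0.95382979]]
```

View pics/t1.png

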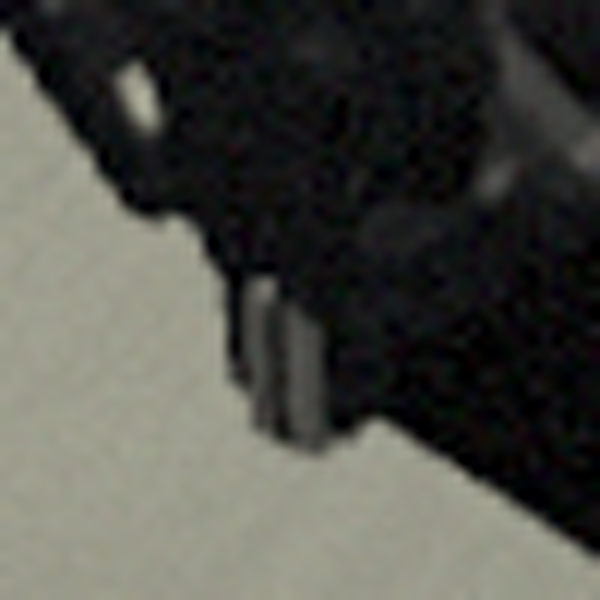

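View pics/t2.png

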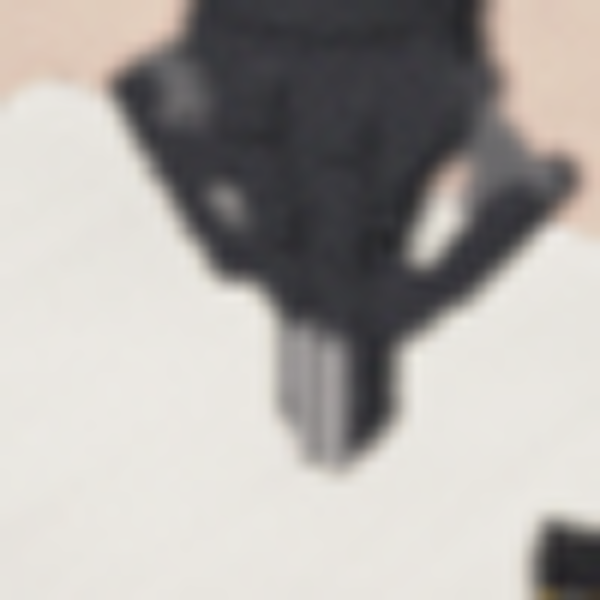

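```bash
python3 - <<'E'
from h import *
a=eyes.capture("scene");b=eyes.capture("side");w=eyes.capture("wrist")
e=env.get_state()["ee_pos"]; print(e)
for dz in(-.017,-.005,.005,.01,.015):
  f=lambda dx,dy:np.array([.5272+dx,-.2698+dy,.219+dz])
  r=lambda t:np.round(t,1)
  print(dz,"scene x- x+ at y-",r(proj(a,f(-.006,-.011))),r(proj(a,f(.006,-.011))),"side x+/x- at y+",r(proj(b,f(.006,.011))),r(proj(b,f(-.006,.011))),"wrist",r(proj(w,f(0,.011))))
E
```

```text
[ 0.52692002 -0.26977797  0.21852457]
-0.017 scene x- x+ at y- [231.8 226.6] [236.6 228.8] side x+/x- at y+ [269.3 133.1] [272.6 134.2] wrist [257.9 209.4]
-0.005 scene x- x+ at y- [231.6 222.8] [236.4 225. ] side x+/x- at y+ [269.3 129.7] [272.6 130.8] wrist [257.9 215.9]
0.005 scene x- x+ at y- [231.4 219.6] [236.3 221.7] side x+/x- at y+ [269.3 126.9] [272.7 128. ] wrist [258. 222.]
0.01 scene x- x+ at y- [231.3 218. ] [236.2 220.1] side x+/x- at y+ [269.3 125.4] [272.7 126.5] wrist [258.  225.3]
0.015 scene x- x+ at y- [231.2 216.4] [236.1 218.5] side x+/x- at y+ [269.3 124. ] [272.7 125.1] wrist [258.  228.8]
```

View pics/t3.png

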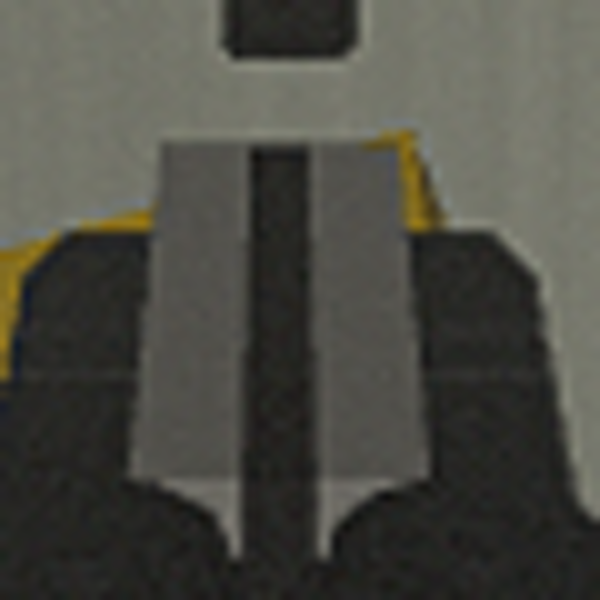

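The grasp missed: the jaws closed fully and the handle was not moved. All three views (t1, t2, t3) put the shut fingertips about 17 mm above the reported TCP height, not 17 mm below. So I have to go about 35 mm lower. I'll open, descend, and check with pictures before closing.

>>> arm_command --rows '[{"linear":[0,0,0],"twist":[0,0,0],"jaw":1},{"linear":[0,0,0.0],"twist":[0,0,0],"jaw":1},{"linear":[0,0,0],"twist":[0,0,0],"jaw":1},{"linear":[0,0,0.0],"twist":[0,0,0],"jaw":1},{"linear":[0,0,0],"twist":[0,0,0],"jaw":1},{"linear":[0,0,0],"twist":[0,0,0],"jaw":1},{"linear":[0,0,0.03],"twist":[0,0,0],"jaw":1},{"linear":[0,0,0.06],"twist":[0,0,0],"jaw":1},{"linear":[0,0,0.08],"twist":[0,0,0],"jaw":1},{"linear":[0,0,0.09],"twist":[0,0,0],"jaw":1}]'

```text
clock: 5.0
ee_pos: [0.5253, -0.2688, 0.1251]
tool_rot: [-2.244, -2.19, 0.002]
contact_force: [-0.6, 0.3, -0.6]
opening: 0.0854
```

```bash
python3 - <<'E'
from h import *
s=st()
a=eyes.capture("scene"); save(a,"u1",(180,180,300,300),5)
w=eyes.capture("wrist"); save(w,"u2",f=1.5)
E
```

```text
clock 5.0
ee_pos [ 0.5253 -0.2688  0.1251]
tool_rot [-2.2441 -2.1901  0.0023]
contact_force [-0.5905  0.2832 -0.5564]
opening 0.0854
joints [-5.6890e-01  2.1260e-01  1.4036e+00 -1.0000e-04  1.5315e+00 -5.4460e-01]
```

View pics/u1.png

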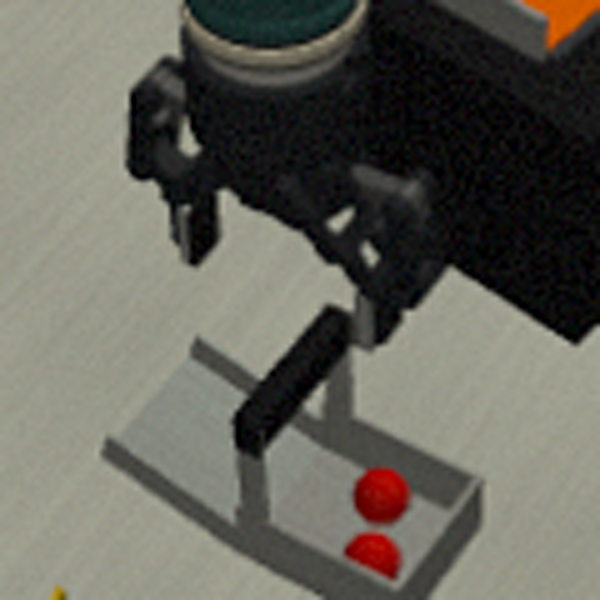

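View pics/u2.png

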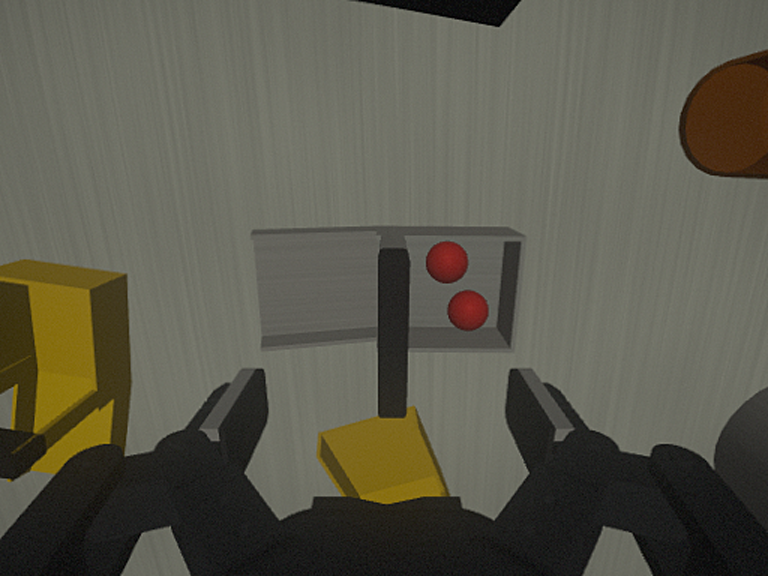

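>>> arm_command --rows '[{"linear":[0,0,0.01],"twist":[0,0,0],"jaw":1},{"linear":[0,0,0.025],"twist":[0,0,0],"jaw":1},{"linear":[0,0,0.04],"twist":[0,0,0],"jaw":1},{"linear":[0,0,0.05],"twist":[0,0,0],"jaw":1},{"linear":[0,0,0.058],"twist":[0,0,0],"jaw":1},{"linear":[0,0,0.062],"twist":[0,0,0],"jaw":1},{"linear":[0,0,0.062],"twist":[0,0,0],"jaw":1},{"linear":[0,0,0.062],"twist":[0,0,0],"jaw":1}]'

```text
clock: 5.77
ee_pos: [0.5275, -0.2701, 0.0677]
tool_rot: [2.247, 2.193, 0.0]
contact_force: [-0.2, 1.2, 0.4]
opening: 0.0855
```

```bash
python3 - <<'E'
from h import *
s=st()
a=eyes.capture("scene"); save(a,"u3",(180,180,300,300),5)
E
```

```text
clock 5.7667
ee_pos [ 0.5275 -0.2701  0.0677]
tool_rot [2.2475e+00 2.1935e+00 3.0000e-04]
contact_force [-0.2402  1.1864  0.3996]
opening 0.0855
joints [-5.6890e-01  2.5050e-01  1.4757e+00 -1.0000e-04  1.4143e+00 -5.4460e-01]
```

View pics/u3.png

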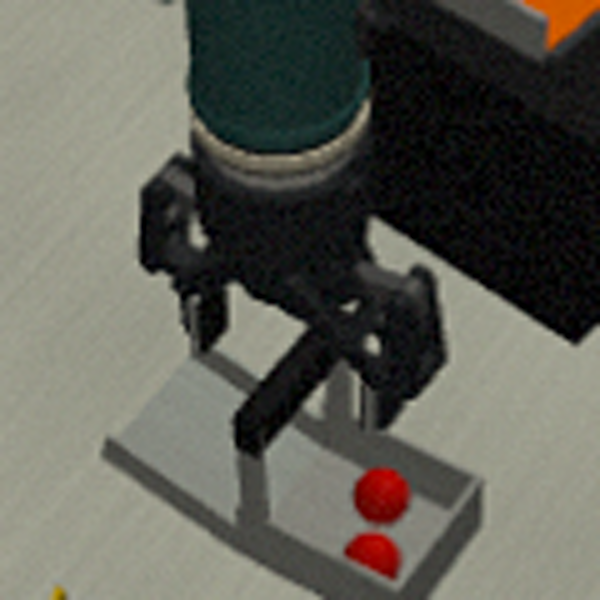

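>>> arm_command --rows '[{"linear":[0,0,0.003],"twist":[0,0,0],"jaw":1},{"linear":[0,0,0.003],"twist":[0,0,0],"jaw":0},{"linear":[0,0,0.003],"twist":[0,0,0],"jaw":0},{"linear":[0,0,0.003],"twist":[0,0,0],"jaw":0},{"linear":[0,0,0.003],"twist":[0,0,0],"jaw":0},{"linear":[0,0,0.003],"twist":[0,0,0],"jaw":0},{"linear":[0,0,0.003],"twist":[0,0,0],"jaw":0},{"linear":[0,0,0.003],"twist":[0,0,0],"jaw":0},{"linear":[0,0,0.003],"twist":[0,0,0],"jaw":0},{"linear":[0,0,0.003],"twist":[0,0,0],"jaw":0}]' --squeeze 60

```text
clock: 6.65
ee_pos: [0.5273, -0.2699, 0.0642]
tool_rot: [2.248, 2.194, 0.0]
contact_force: [0.7, 0.2, -0.3]
opening: 0.0132
```

```bash
python3 - <<'E'
from h import *
s=st()
a=eyes.capture("scene"); save(a,"u4",(180,180,300,300),5)
E
```

```text
clock 6.65
ee_pos [ 0.5273 -0.2699  0.0642]
tool_rot [2.2477e+00 2.1939e+00 2.0000e-04]
contact_force [ 0.6771  0.1534 -0.3363]
opening 0.0132
joints [-0.5689  0.2531  1.4797  0.      1.4081 -0.5446]
```

View pics/u4.png

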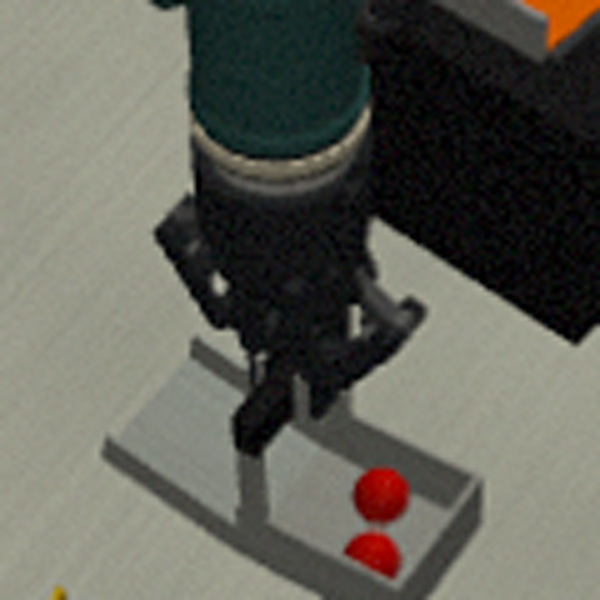

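```bash
python3 - <<'E'
from h import *
from scipy.optimize import least_squares
D=[(.0878,1.3719,.5497,.2121),(.1829,1.1931,.5936,.249),(.227,1.4368,.5928,.1003),(.1792,1.2524,.5925,.2199),(.2505,1.4757,.5926,.0675),(.2531,1.4797,.5923,.0642),(.2126,1.4036,.592,.1255)]
D=np.array(D)
A=[];b=[]
for q2,q3,r,z in D:
    t=q2+q3
    A+=[[np.sin(q2),np.sin(t),np.cos(t),1,0],[np.cos(q2),np.cos(t),-np.sin(t),0,1]];b+=[r,z]
A=np.array(A);b=np.array(b)
x=np.linalg.lstsq(A,b,rcond=None);print("L2,L3,e,a1,d1-L6",x[0],x[3],np.abs(A@x[0]-b).max())
x=np.linalg.lstsq(A[:,[0,1,4]],b,rcond=None);print("no e,a1",x[0],np.abs(A[:,[0,1,4]]@x[0]-b).max())
E
```

```text
L2,L3,e,a1,d1-L6 [ 0.45124481  0.49869913  0.09993473  0.00350925 -0.19356334] [4.57443352 3.73292941 0.26325853 0.25541737 0.07247708] 0.0008184827072293954
no e,a1 [ 0.28305916  0.5350849  -0.1278737 ] 0.017151745596857948
```

>>> arm_command --rows '[{"linear":[0,0,-0.003],"twist":[0,0,0],"jaw":0},{"linear":[0,0,-0.01],"twist":[0,0,0],"jaw":0},{"linear":[0,0,-0.025],"twist":[0,0,0],"jaw":0},{"linear":[0,0,-0.045],"twist":[0,0,0],"jaw":0},{"linear":[0,0,-0.07],"twist":[0,0,0],"jaw":0},{"linear":[0,0,-0.1],"twist":[0,0,0],"jaw":0},{"linear":[0,0,-0.13],"twist":[0,0,0],"jaw":0},{"linear":[0,0,-0.16],"twist":[0,0,0],"jaw":0},{"linear":[0,0,-0.18],"twist":[0,0,0],"jaw":0},{"linear":[0,0,-0.19],"twist":[0,0,0],"jaw":0}]'

```text
clock: 7.53
ee_pos: [0.5278, -0.2703, 0.2584]
tool_rot: [2.244, 2.19, 0.002]
contact_force: [-0.1, -0.2, -1.6]
opening: 0.013
```

```bash
python3 - <<'E'
from h import *
s=st()
a=eyes.capture("scene"); save(a,"v1",(150,110,350,270),3.8)
b=eyes.capture("side"); save(b,"v2",(180,80,340,210),4.5)
w=eyes.capture("wrist"); save(w,"v3",f=1.5)
E
```

```text
clock 7.5333
ee_pos [ 0.5278 -0.2703  0.2584]
tool_rot [2.2441e+00 2.1902e+00 1.9000e-03]
contact_force [-0.0986 -0.1609 -1.618 ]
opening 0.013
joints [-5.689e-01  1.756e-01  1.183e+00 -2.000e-04  1.777e+00 -5.446e-01]
```

View pics/v1.png

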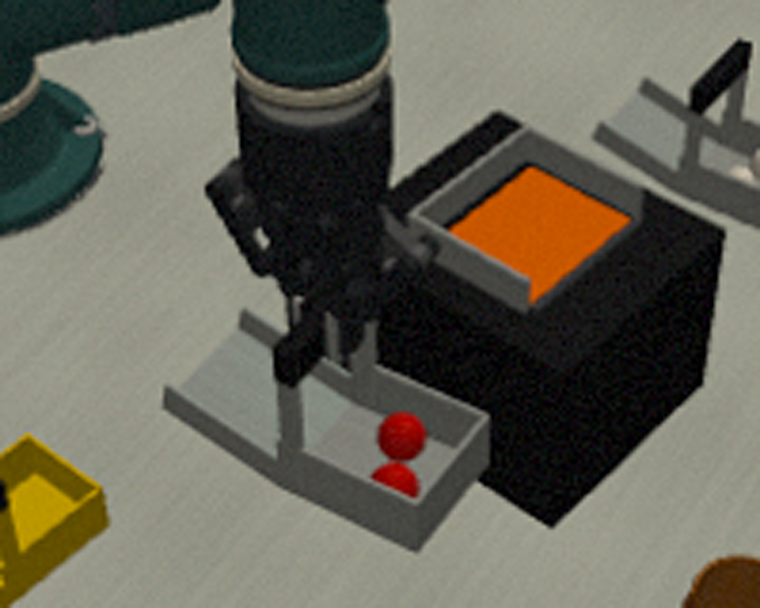

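View pics/v3.png

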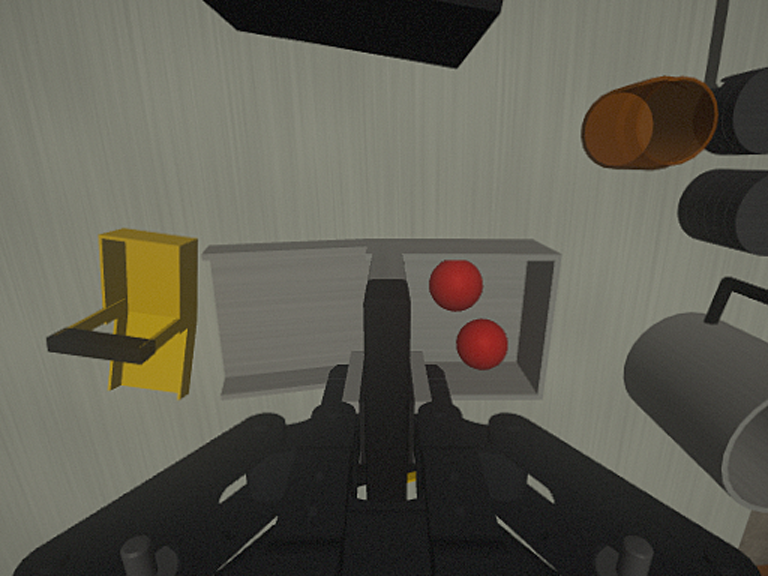

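The jaws hold the handle (opening 13 mm), and the pan is lifted level with both balls in it, at (400,437) and (395,480) in v1. Next I carry it over the box.

>>> arm_command --rows '[{"linear":[0.0075,0.002,-0.001],"twist":[0,0,0.3],"jaw":0},{"linear":[0.025,0.007,-0.003],"twist":[0,0,0.9],"jaw":0},{"linear":[0.05,0.014,-0.005],"twist":[0,0,1.8],"jaw":0},{"linear":[0.08,0.0225,-0.006],"twist":[0,0,2.9],"jaw":0},{"linear":[0.112,0.032,-0.006],"twist":[0,0,4],"jaw":0},{"linear":[0.144,0.041,-0.006],"twist":[0,0,5.2],"jaw":0},{"linear":[0.176,0.05,-0.006],"twist":[0,0,6.4],"jaw":0},{"linear":[0.206,0.0585,-0.006],"twist":[0,0,7.5],"jaw":0},{"linear":[0.231,0.0655,-0.006],"twist":[0,0,8.4],"jaw":0},{"linear":[0.2485,0.0705,-0.006],"twist":[0,0,9],"jaw":0}]'

```text
clock: 8.52
ee_pos: [0.6029, -0.0195, 0.2569]
tool_rot: [-2.408, -2.01, 0.004]
contact_force: [0.1, -1.0, -2.0]
opening: 0.0133
```

>>> arm_command --rows '[{"linear":[0,0,0],"twist":[0,0,0],"jaw":0},{"linear":[0,0,0],"twist":[0,0,0],"jaw":0},{"linear":[0,0,0],"twist":[0,0,0],"jaw":0},{"linear":[0,0,0],"twist":[-2,0,0],"jaw":0},{"linear":[0,0,0],"twist":[-4,0,0],"jaw":0},{"linear":[0,0,0],"twist":[-6,0,0],"jaw":0},{"linear":[0,0,0],"twist":[-8,0,0],"jaw":0},{"linear":[0,0,0],"twist":[-8,0,0],"jaw":0},{"linear":[0,0,0],"twist":[-8,0,0],"jaw":0}]'

```text
clock: 9.27
ee_pos: [0.6027, -0.0241, 0.2598]
tool_rot: [2.331, 1.939, 0.134]
contact_force: [0.9, -1.0, -2.7]
opening: 0.0133
```

```bash
python3 - <<'E'
from h import *
s=st()
a=eyes.capture("scene"); save(a,"x1",(190,70,370,220),4.2)
b=eyes.capture("side"); save(b,"x2",(160,90,320,220),4.5)
w=eyes.capture("wrist"); save(w,"x3",f=1.5)
import pickle; pickle.dump((a,b,w),open("x.pkl","wb"))
E
```

```text
clock 9.2667
ee_pos [ 0.6027 -0.0241  0.2598]
tool_rot [2.331  1.9391 0.1339]
contact_force [ 0.8528 -0.9775 -2.6903]
opening 0.0133
joints [-0.1296  0.0975  1.2743 -0.0077  1.6318  0.0525]
```

View pics/x1.png

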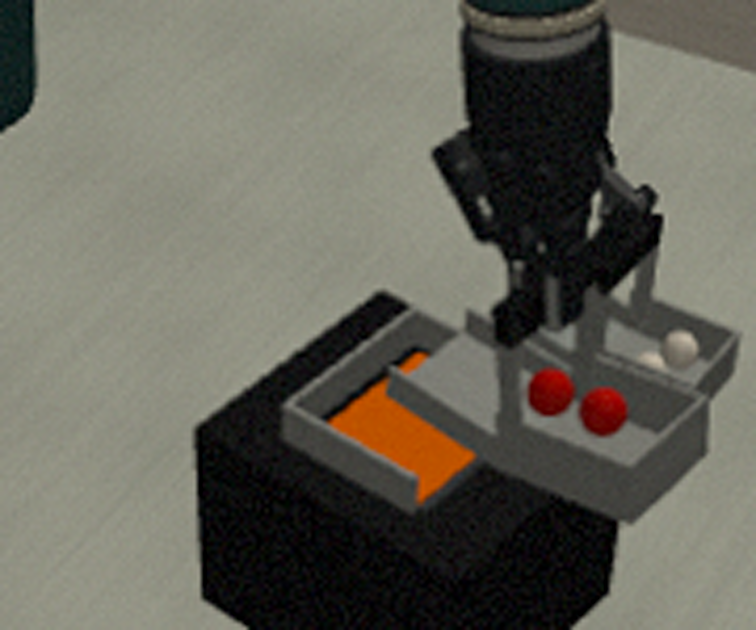

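View pics/x2.png

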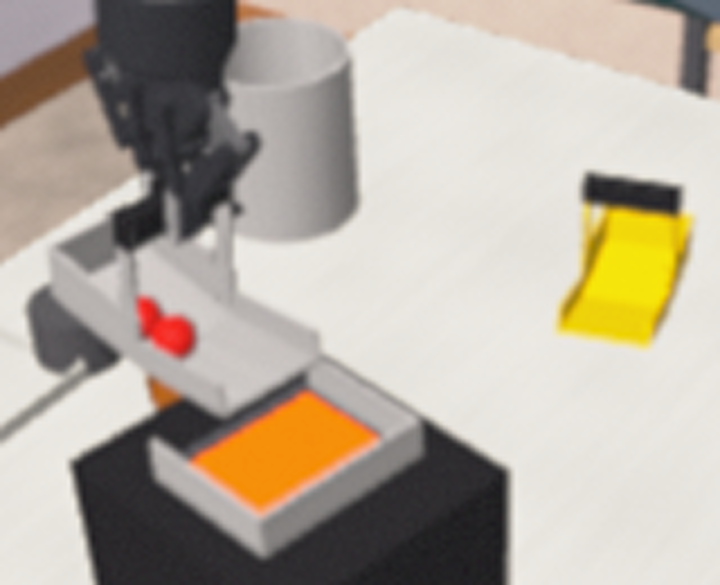

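View pics/x3.png

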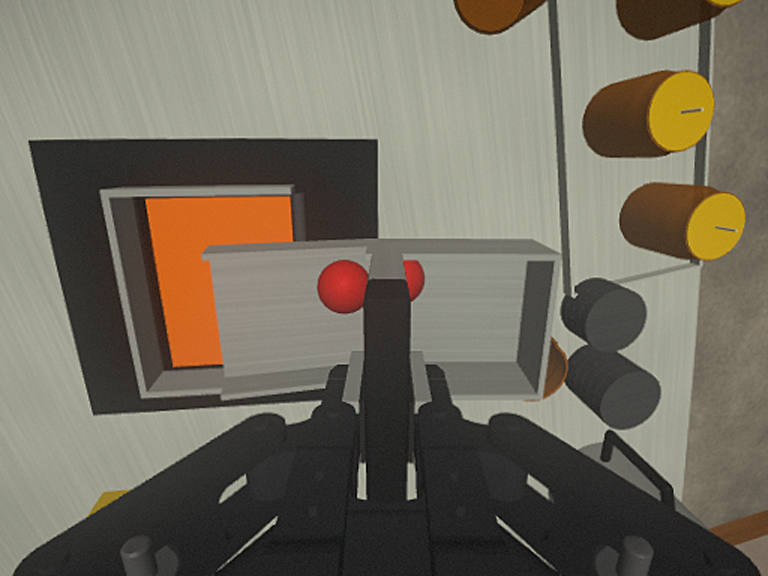

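```bash
cat >> h.py <<'E'
FO=np.array([.560,-.0155,.150]);FY=np.radians(-10.4)
FR=R.from_euler('z',FY).as_matrix()
def toF(p): return FR.T@(np.array(p)-FO)
HOFF=.0355
def pan2w(p,e,Rt):  # p in pan frame (m)
    ee=np.array([-.010,0,.100-HOFF]); d=np.array(p)-ee
    return np.array(e)+Rt@np.array([d[1],d[0],-d[2]])
E
python3 - <<'E'
from h import *
import pickle
a,b,w=pickle.load(open("x.pkl","rb"))
qa=lambda x,y:((x+.5)/4.2-.5+190,(y+.5)/4.2-.5+70)
qb=lambda x,y:((x+.5)/4.5-.5+160,(y+.5)/4.5-.5+90)
for n,p,q in(("-y lip",(390,372),(317,338)),("+y lip",(467,313),(228,385)),("+y rear top",(707,400),(52,258))):
    P,g=tri(a,qa(*p),b,qb(*q)); print(n,np.round(P,4),round(g,4),"F",np.round(toF(P),4))
e=np.array([.6035,-.0238,.2595]);Rt=rot(env.get_state()["tool_rot"])
for p in((-.1,-.038,.02),(-.1,-.038,.036),(-.1,.038,.02),(.07,.038,.04)):
    P=pan2w(p,e,Rt);print(p,np.round(P,4),np.round(toF(P),4),"scene",(np.round(proj(a,P),1)-[190,70])*4.2,"side",(np.round(proj(b,P),1)-[160,90])*4.5)
E
```

```text
-y lip [ 0.5172 -0.0459  0.2194] 0.0023 F [-0.0366 -0.0376  0.0694]
+y lip [0.5312 0.021  0.2219] 0.0003 F [-0.0349  0.0307  0.0719]
+y rear top [ 0.6892 -0.0011  0.2396] 0.0015 F [0.1245 0.0375 0.0896]
(-0.1, -0.038, 0.02) [ 0.515  -0.0461  0.203 ] [-0.0387 -0.0383  0.053 ] scene [385.98 391.02] side [322.2  359.55]
(-0.1, -0.038, 0.036) [ 0.5128 -0.0457  0.2188] [-0.0409 -0.0382  0.0688] scene [383.88 368.34] side [323.1  339.75]
(-0.1, 0.038, 0.02) [0.5288 0.0286 0.203 ] [-0.0387  0.0377  0.053 ] scene [465.78 328.02] side [224.1  417.15]
(0.07, 0.038, 0.04) [ 0.6916 -0.0014  0.2463] [0.1269 0.0376 0.0963] scene [709.38 391.44] side [ 45.   245.25]
```

```bash
cat >> h.py <<'E'
def traj(seq,e0,R0,y=0,yaw=-10.4):
    for phi,lx,lz in seq:
        f=np.radians(phi);c,s=np.cos(f),np.sin(f);dx,dz=.090,.080-HOFF
        Fp=np.array([lx/1e3+dx*c-dz*s,y,lz/1e3+dx*s+dz*c]); W=FO+FR@Fp
        Rt=toolR(yaw,phi); l=R0.T@(W-e0); t=np.degrees(R.from_matrix(R0.T@Rt).as_rotvec())
        print('{"linear": [%.3f, %.3f, %.3f], "twist": [%.1f, %.1f, %.1f], "jaw": 0},'%(*l,*t)," ee",np.round(W,3))
E
python3 - <<'E'
from h import *
e=np.array([.6035,-.0238,.2595]);R0=toolR(-10.4,8)
s=env.get_state();print(np.degrees(R.from_matrix(R0.T@rot(s["tool_rot"])).as_rotvec()),s["ee_pos"])
print("A");traj([(8,-40,45),(9,-43,38),(10,-45,30),(11,-47,24),(12,-48,19),(12,-48,17)],e,R0)
print("B from A end")
R1=toolR(-10.4,12);f=np.radians(12)
Fp=np.array([-.048+.09*np.cos(f)-.0445*np.sin(f),0,.017+.09*np.sin(f)+.0445*np.cos(f)]);e1=FO+FR@Fp
seq=[]
for phi in (14,18,23,28,33,38,43,48,53,58): 
    th=np.radians(phi-14-8); seq.append((phi,-48*np.cos(th),-48*np.sin(th)))
traj(seq,e1,R1)
E
```

```text
[ 0.05738821 -0.01790949  0.04470603] [ 0.60362197 -0.02375339  0.25967286]
A
{"linear": [0.000, -0.002, 0.008], "twist": [0.0, 0.0, 0.0], "jaw": 0},  ee [ 0.602 -0.023  0.252]
{"linear": [0.000, -0.007, 0.013], "twist": [-1.0, -0.0, 0.0], "jaw": 0},  ee [ 0.598 -0.023  0.246]
{"linear": [0.000, -0.011, 0.019], "twist": [-2.0, 0.0, 0.0], "jaw": 0},  ee [ 0.595 -0.022  0.239]
{"linear": [0.000, -0.015, 0.023], "twist": [-3.0, -0.0, 0.0], "jaw": 0},  ee [ 0.592 -0.021  0.235]
{"linear": [0.000, -0.017, 0.026], "twist": [-4.0, 0.0, 0.0], "jaw": 0},  ee [ 0.59  -0.021  0.231]
{"linear": [0.000, -0.018, 0.028], "twist": [-4.0, 0.0, 0.0], "jaw": 0},  ee [ 0.59  -0.021  0.229]
B from A end
{"linear": [0.000, -0.003, 0.007], "twist": [-2.0, 0.0, -0.0], "jaw": 0},  ee [ 0.589 -0.021  0.222]
{"linear": [0.000, -0.008, 0.004], "twist": [-6.0, -0.0, 0.0], "jaw": 0},  ee [ 0.584 -0.02   0.223]
{"linear": [-0.000, -0.014, 0.001], "twist": [-11.0, -0.0, 0.0], "jaw": 0},  ee [ 0.577 -0.019  0.225]
{"linear": [-0.000, -0.020, -0.001], "twist": [-16.0, -0.0, 0.0], "jaw": 0},  ee [ 0.571 -0.017  0.227]
{"linear": [0.000, -0.027, -0.004], "twist": [-21.0, 0.0, 0.0], "jaw": 0},  ee [ 0.564 -0.016  0.227]
{"linear": [0.000, -0.033, -0.005], "twist": [-26.0, -0.0, 0.0], "jaw": 0},  ee [ 0.557 -0.015  0.227]
{"linear": [0.000, -0.040, -0.006], "twist": [-31.0, 0.0, 0.0], "jaw": 0},  ee [ 0.551 -0.014  0.227]
{"linear": [0.000, -0.047, -0.006], "twist": [-36.0, 0.0, -0.0], "jaw": 0},  ee [ 0.544 -0.013  0.226]
{"linear": [0.000, -0.053, -0.006], "twist": [-41.0, 0.0, 0.0], "jaw": 0},  ee [ 0.538 -0.011  0.224]
{"linear": [0.000, -0.060, -0.005], "twist": [-46.0, 0.0, 0.0], "jaw": 0},  ee [ 0.532 -0.01   0.222]
```

>>> arm_command --rows '[{"linear":[0,-0.002,0.005],"twist":[0,0,0],"jaw":0},{"linear":[0,-0.006,0.011],"twist":[-0.5,0,0],"jaw":0},{"linear":[0,-0.011,0.017],"twist":[-1,0,0],"jaw":0},{"linear":[0,-0.015,0.022],"twist":[-2,0,0],"jaw":0},{"linear":[0,-0.017,0.026],"twist":[-3,0,0],"jaw":0},{"linear":[0,-0.018,0.028],"twist":[-4,0,0],"jaw":0},{"linear":[0,-0.018,0.028],"twist":[-4,0,0],"jaw":0},{"linear":[0,-0.018,0.028],"twist":[-4,0,0],"jaw":0}]' --squeeze 110

```text
clock: 10.08
ee_pos: [0.5897, -0.0206, 0.2296]
tool_rot: [2.285, 1.904, 0.2]
contact_force: [0.6, -0.2, -1.9]
opening: 0.0125
```

```bash
python3 - <<'E'
from h import *
import pickle
s=st()
a=eyes.capture("scene"); save(a,"y1",(210,90,350,210),5.5)
b=eyes.capture("side"); save(b,"y2",(160,100,270,200),6)
pickle.dump((a,b),open("y.pkl","wb"))
Rt=rot(s["tool_rot"]);e=s["ee_pos"]
for p in((-.1,-.038,.02),(-.1,.038,.02),(-.1,-.038,.036),(-.02,-.038,0)):
    P=pan2w(p,e,Rt);print(p,np.round(toF(P),4),"scene",(np.round(proj(a,P),1)-[210,90])*5.5,"side",(np.round(proj(b,P),1)-[160,100])*6)
E
```

```text
clock 10.0833
ee_pos [ 0.5897 -0.0206  0.2296]
tool_rot [2.285  1.9042 0.1996]
contact_force [ 0.5775 -0.2198 -1.8757]
opening 0.0125
joints [-0.1239  0.0182  1.4251 -0.0121  1.4897  0.0571]
(-0.1, -0.038, 0.02) [-0.0486 -0.0377  0.0174] scene [376.75 451.55] side [448.2 491.4]
(-0.1, 0.038, 0.02) [-0.0486  0.0383  0.0174] scene [479.6 369.6] side [320.4 570. ]
(-0.1, -0.038, 0.036) [-0.0519 -0.0377  0.033 ] scene [371.8 422.4] side [451.2 467.4]
(-0.02, -0.038, 0) [ 0.0338 -0.0376  0.0144] scene [522.5  538.45] side [331.8 421.2]
```

View pics/y1.png

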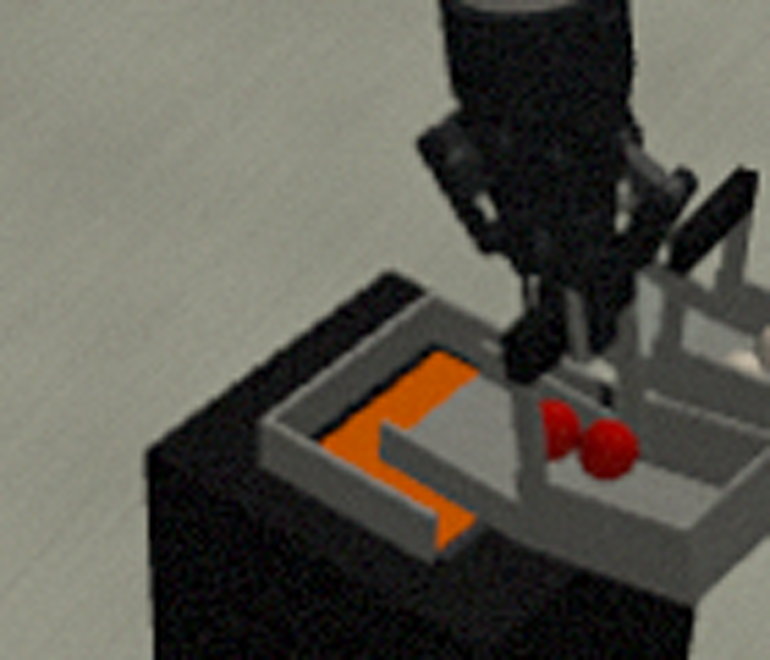

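View pics/y2.png

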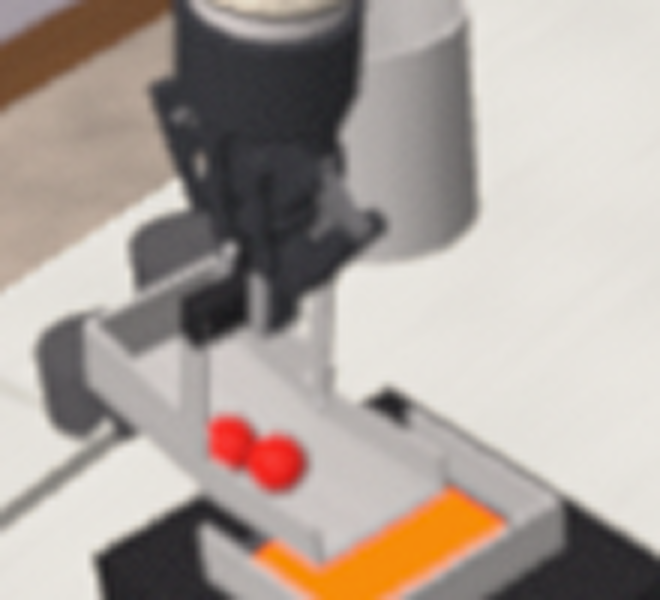

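The lip sits about 17 mm over the flap and centred, with both balls held at the ramp foot. In y1 the lip corner is at (383,425) and the balls are at (555,430) and (608,448). Next I tip and press in one motion.

>>> arm_command --rows '[{"linear":[0,-0.003,0.007],"twist":[-2,0,0],"jaw":0},{"linear":[0,-0.008,0.004],"twist":[-6,0,0],"jaw":0},{"linear":[0,-0.014,0.001],"twist":[-11,0,0],"jaw":0},{"linear":[0,-0.02,-0.001],"twist":[-16,0,0],"jaw":0},{"linear":[0,-0.027,-0.004],"twist":[-21,0,0],"jaw":0},{"linear":[0,-0.033,-0.005],"twist":[-26,0,0],"jaw":0},{"linear":[0,-0.04,-0.006],"twist":[-31,0,0],"jaw":0},{"linear":[0,-0.047,-0.006],"twist":[-36,0,0],"jaw":0},{"linear":[0,-0.053,-0.006],"twist":[-41,0,0],"jaw":0},{"linear":[0,-0.06,-0.005],"twist":[-46,0,0],"jaw":0}]'

```text
clock: 11.02
ee_pos: [0.5312, -0.0098, 0.2248]
tool_rot: [1.717, 1.43, 0.8]
contact_force: [-1.6, -1.5, 0.8]
opening: 0.0127
```

```bash
python3 - <<'E'
from h import *
import pickle
s=st()
a=eyes.capture("scene"); save(a,"z1",(210,90,350,210),5.5)
b=eyes.capture("side"); save(b,"z2",(160,80,280,200),5)
Rt=rot(s["tool_rot"]);e=s["ee_pos"]
print("tilt",np.degrees(np.arccos(-Rt[2,2])))
for p in((-.1,-.038,.02),(-.1,.038,.02),(-.1,-.038,.036),(-.02,-.038,0)):
    P=pan2w(p,e,Rt);print(p,np.round(toF(P),4),"scene",(np.round(proj(a,P),1)-[210,90])*5.5,"side",(np.round(proj(b,P),1)-[160,80])*5)
E
```

```text
clock 11.0167
ee_pos [ 0.5312 -0.0098  0.2248]
tool_rot [1.7169 1.4303 0.8002]
contact_force [-1.6204 -1.4623  0.7703]
opening 0.0127
joints [-0.0568 -0.6047  2.2092 -0.2097  0.5308  0.2476]
tilt 58.40809815838991
(-0.1, -0.038, 0.02) [-0.0386 -0.0375 -0.0252] scene [391.6  529.65] side [366.  560.5]
(-0.1, 0.038, 0.02) [-0.0386  0.0385 -0.0252] scene [491.7 446.6] side [262.5 626. ]
(-0.1, -0.038, 0.036) [-0.0523 -0.0375 -0.0168] scene [369.05 503.25] side [381.5 560. ]
(-0.02, -0.038, 0) [ 0.0203 -0.0375  0.0324] scene [500.5  494.45] side [289.  435.5]
```

View pics/z1.png

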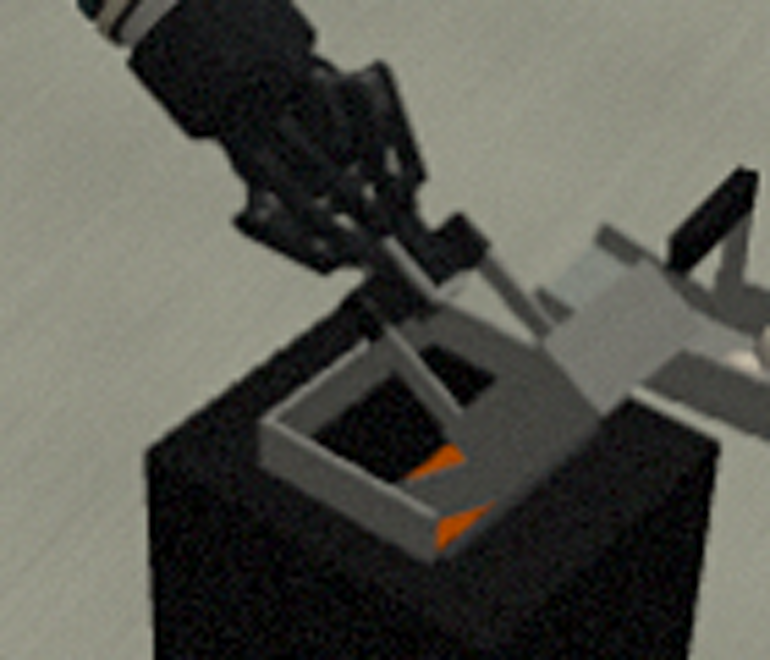

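View pics/z2.png

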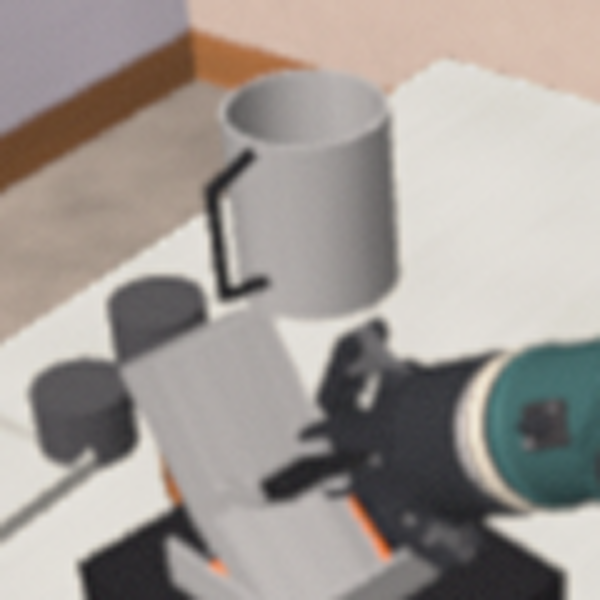

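Both balls have left the pan: z2 shows its inside empty around (230,450), and z1 shows the flap pushed down under the lip. I'll press a little deeper, hold, and look inside the box.

```bash
python3 - <<'E'
from h import *
th=np.radians(36);f=np.radians(58);c,s=np.cos(f),np.sin(f)
e1=FO+FR@np.array([-.048*np.cos(th)+.09*c-.0445*s,0,-.048*np.sin(th)+.09*s+.0445*c])
print(e1);seq=[(58+d,-46*np.cos(np.radians(37+d)),-46*np.sin(np.radians(37+d))) for d in (1,3,5)]
traj(seq,e1,toolR(-10.4,58))
E
```

```text
[ 0.5315962  -0.01028693  0.22169204]
{"linear": [0.000, 0.000, 0.001], "twist": [-1.0, -0.0, -0.0], "jaw": 0},  ee [ 0.532 -0.01   0.222]
{"linear": [-0.000, -0.002, -0.001], "twist": [-3.0, 0.0, 0.0], "jaw": 0},  ee [ 0.53  -0.01   0.221]
{"linear": [-0.000, -0.004, -0.002], "twist": [-5.0, -0.0, -0.0], "jaw": 0},  ee [ 0.528 -0.01   0.22 ]
```

>>> arm_command --rows '[{"linear":[0,0,0.001],"twist":[-1,0,0],"jaw":0},{"linear":[0,-0.002,-0.001],"twist":[-3,0,0],"jaw":0},{"linear":[0,-0.004,-0.002],"twist":[-5,0,0],"jaw":0},{"linear":[0,-0.004,-0.002],"twist":[-5,0,0],"jaw":0},{"linear":[0,-0.004,-0.002],"twist":[-5,0,0],"jaw":0},{"linear":[0,-0.004,-0.002],"twist":[-5,0,0],"jaw":0},{"linear":[0,-0.004,-0.002],"twist":[-5,0,0],"jaw":0},{"linear":[0,-0.004,-0.002],"twist":[-5,0,0],"jaw":0},{"linear":[0,-0.004,-0.002],"twist":[-5,0,0],"jaw":0}]'

```text
clock: 11.87
ee_pos: [0.5279, -0.0093, 0.221]
tool_rot: [1.655, 1.379, 0.846]
contact_force: [-2.5, 0.1, 0.6]
opening: 0.0126
```

```bash
python3 - <<'E'
from h import *
s=st()
a=eyes.capture("scene");b=eyes.capture("side");w=eyes.capture("wrist")
def br(c,n,crop,f):
    x0,y0,x1,y1=crop;im=c["color"][y0:y1,x0:x1,::-1];im=np.clip(im.astype(float)*2.2,0,255).astype(np.uint8)
    cv2.imwrite("pics/"+n+".png",cv2.resize(im,None,fx=f,fy=f,interpolation=cv2.INTER_CUBIC))
br(a,"A1",(210,110,350,230),5.5);save(b,"A2",(160,110,280,230),5);save(w,"A3",f=1.5)
for n,c in(("scene",a),("side",b),("wrist",w)):
    h=cv2.cvtColor(c["color"],cv2.COLOR_RGB2HSV)
    m=cv2.inRange(h,(0,150,40),(3,255,255))|cv2.inRange(h,(174,150,40),(180,255,255))
    k,l,ss,ce=cv2.connectedComponentsWithStats(m)
    print(n,[(ss[i,4],np.round(ce[i])) for i in range(1,k) if ss[i,4]>6])
E
```

```text
clock 11.8667
ee_pos [ 0.5279 -0.0093  0.221 ]
tool_rot [1.6551 1.379  0.8461]
contact_force [-2.5329  0.121   0.5685]
opening 0.0126
joints [-0.0472 -0.6347  2.2803 -0.3003  0.4155  0.3372]
scene [(np.int32(15), array([281., 177.]))]
side []
wrist []
```

View pics/A1.png

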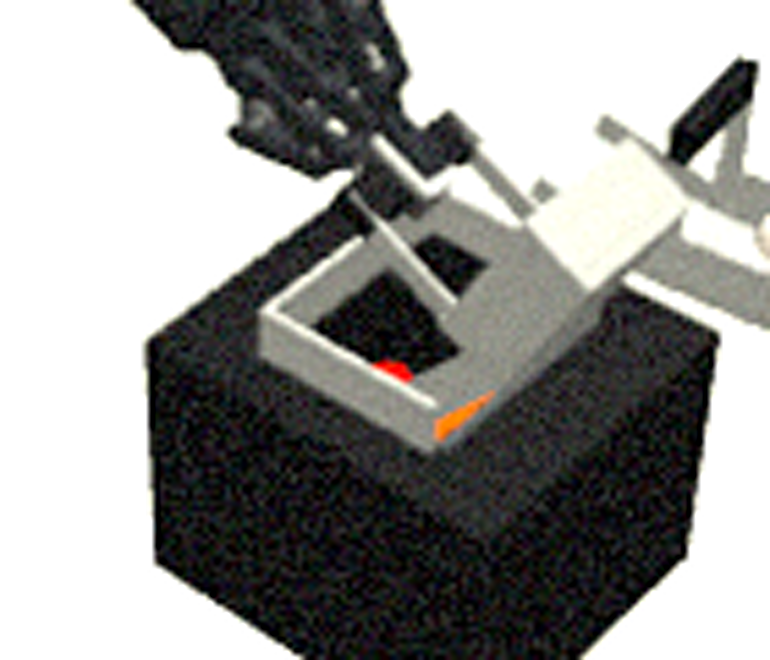

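View pics/A2.png

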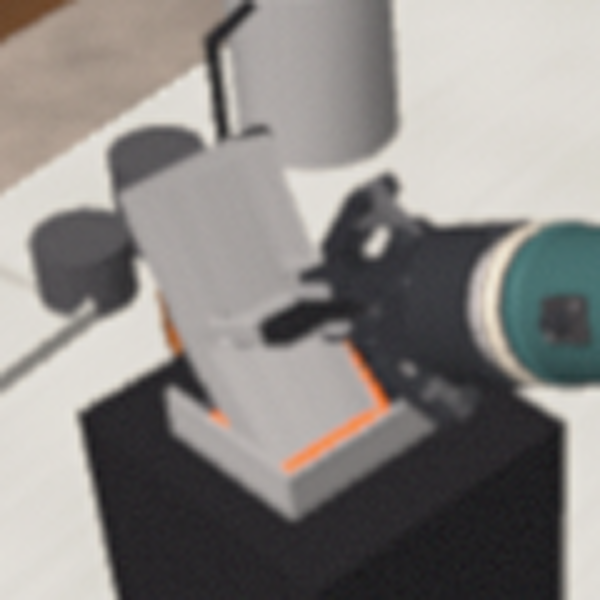

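View pics/A3.png

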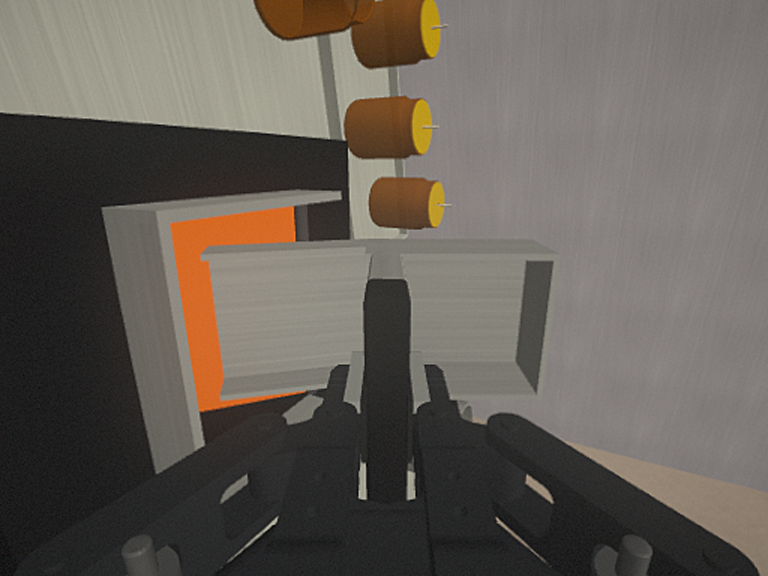

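```bash
python3 - <<'E'
from h import *
a=eyes.capture("scene")
h=cv2.cvtColor(a["color"],cv2.COLOR_RGB2HSV)
m=cv2.inRange(h,(0,150,30),(4,255,255))|cv2.inRange(h,(174,150,30),(180,255,255))
ys,xs=np.nonzero(m[160:190,265:300]);print(xs.min()+265,xs.max()+265,ys.min()+160,ys.max()+160)
for z in(.016,.03,.05,.08,.1,.12,.14):print(z,np.round(toF(onz(a,281,177.5,z)),3))
st()
E
```

```text
278 284 175 178
0.016 [-0.132  0.083 -0.134]
0.03 [-0.123  0.07  -0.12 ]
0.05 [-0.11   0.053 -0.1  ]
0.08 [-0.09   0.027 -0.07 ]
0.1 [-0.076  0.009 -0.05 ]
0.12 [-0.063 -0.008 -0.03 ]
0.14 [-0.05  -0.025 -0.01 ]
clock 12.0667
ee_pos [ 0.5278 -0.0092  0.2209]
tool_rot [1.6545 1.3789 0.8466]
contact_force [-2.2131 -0.5217  1.6986]
opening 0.0122
joints [-0.0471 -0.6353  2.2811 -0.3007  0.4148  0.3374]
```

```bash
python3 - <<'E'
from h import *
a=eyes.capture("scene");w=eyes.capture("wrist");b=eyes.capture("side")
toW=lambda p:FO+FR@np.array(p)
q=lambda p:np.round((np.array(proj(a,toW(p)))-[210,110])*5.5)
for t in(36,40,44):
    r=np.radians(t);print(t,[q((-.086*np.cos(r),y,-.086*np.sin(r))) for y in(-.056,0,.056)],"wrist",[np.round(np.array(proj(w,toW((-.086*np.cos(r),y,-.086*np.sin(r)))))*1.5) for y in(-.056,0,.056)])
print("ball wedge",q((-.076,.009,-.05)),"wrist",np.round(np.array(proj(w,toW((-.076,.009,-.05))))*1.5),"side",np.round((np.array(proj(b,toW((-.076,.009,-.05))))-[160,110])*5))
print("collar -y top",q((-.093,-.059,.028)),q((0,-.059,.028)), "collar -x top wrist",[np.round(np.array(proj(w,toW((-.093,y,.028))))*1.5) for y in(-.059,.059)])
E
```

```text
36 [array([314., 450.]), array([389., 388.]), array([461., 330.])] wrist [array([149., 429.]), array([128., 331.]), array([105., 215.])]
40 [array([320., 461.]), array([395., 399.]), array([466., 340.])] wrist [array([150., 423.]), array([130., 327.]), array([108., 214.])]
44 [array([326., 472.]), array([401., 410.]), array([472., 350.])] wrist [array([151., 417.]), array([132., 323.]), array([111., 212.])]
ball wedge [390. 372.] wrist [112. 318.] side [352. 515.]
collar -y top [272. 305.] [433. 397.] collar -x top wrist [array([221., 524.]), array([173., 226.])]
```

```bash
python3 - <<'E'
from h import *
P=lambda f,t,s:(f,-s*np.cos(np.radians(t)),-s*np.sin(np.radians(t)))
th=np.radians(42);f=np.radians(63);c,s=np.cos(f),np.sin(f)
e1=FO+FR@np.array([-.046*np.cos(th)+.09*c-.0445*s,0,-.046*np.sin(th)+.09*s+.0445*c])
print(e1);traj([P(64,43,46),P(65,45,47),P(66,47,48)],e1,toolR(-10.4,63))
a=eyes.capture("scene"); save(a,"B0",(240,130,330,210),8)
E
```

```text
[ 0.52756643 -0.00954733  0.21961316]
{"linear": [0.000, -0.001, -0.001], "twist": [-1.0, 0.0, 0.0], "jaw": 0},  ee [ 0.526 -0.009  0.219]
{"linear": [0.000, -0.003, -0.001], "twist": [-2.0, 0.0, -0.0], "jaw": 0},  ee [ 0.525 -0.009  0.217]
{"linear": [0.000, -0.006, -0.001], "twist": [-3.0, 0.0, -0.0], "jaw": 0},  ee [ 0.524 -0.009  0.215]
```

View pics/B0.png

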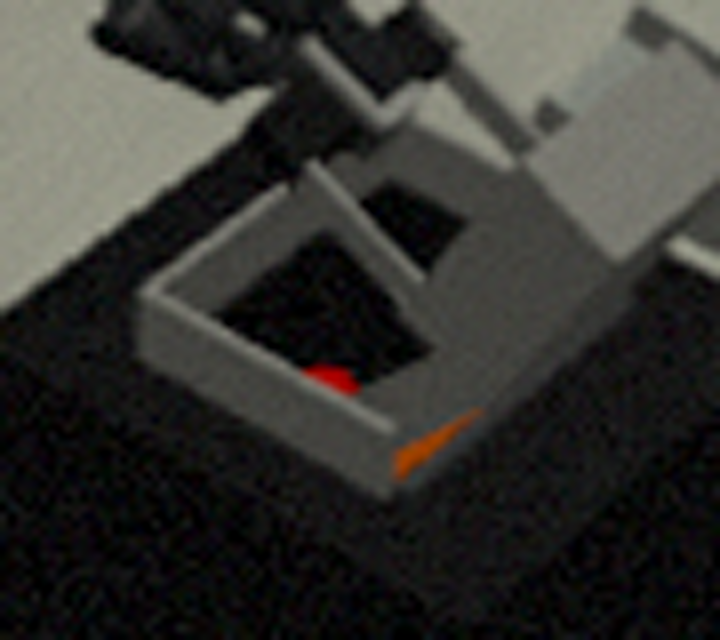

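>>> arm_command --rows '[{"linear":[0,-0.001,-0.001],"twist":[-1,0,0],"jaw":0},{"linear":[0,-0.003,-0.001],"twist":[-2,0,0],"jaw":0},{"linear":[0,-0.006,-0.001],"twist":[-3,0,0],"jaw":0},{"linear":[0,-0.006,-0.001],"twist":[-3,0,0],"jaw":0},{"linear":[0,-0.006,-0.001],"twist":[-3,0,0],"jaw":0},{"linear":[0,-0.006,-0.001],"twist":[-3,0,0],"jaw":0}]'

```text
clock: 12.77
ee_pos: [0.5235, -0.0085, 0.214]
tool_rot: [1.618, 1.348, 0.873]
contact_force: [-3.3, 1.2, 0.3]
opening: 0.0126
```

```bash
python3 - <<'E'
from h import *
a=eyes.capture("scene"); save(a,"B1",(240,130,330,210),8);st()
b=eyes.capture("side"); save(b,"B2",(190,170,260,230),8)
E
```

```text
clock 12.8167
ee_pos [ 0.5235 -0.0085  0.2141]
tool_rot [1.6181 1.3476 0.8733]
contact_force [-3.3049  1.9392 -0.1708]
opening 0.0124
joints [-0.0397 -0.651   2.3329 -0.3993  0.3386  0.4374]
```

View pics/B1.png

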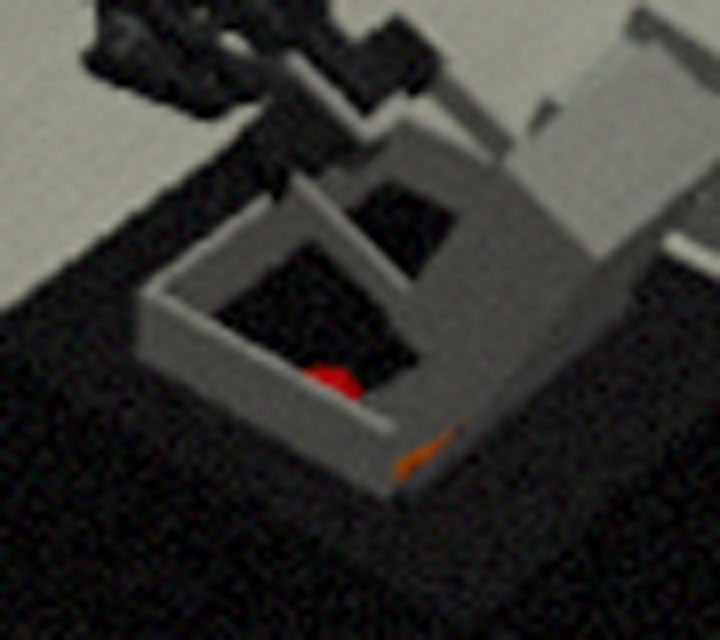

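View pics/B2.png

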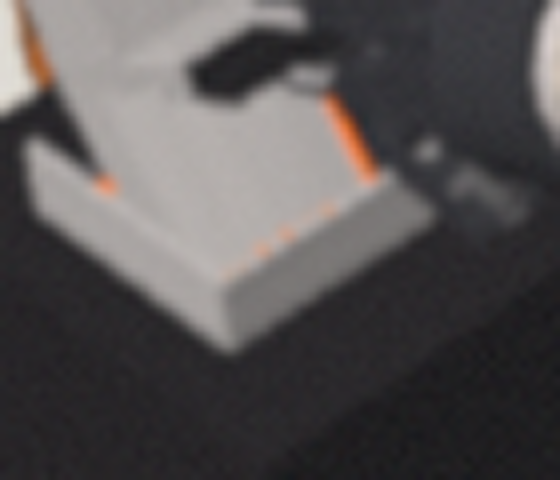

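```bash
python3 - <<'E'
from h import *
a=eyes.capture("scene");w=eyes.capture("wrist")
im=a["color"][140:190,260:320,::-1].astype(float)*5
cv2.imwrite("pics/C1.png",cv2.resize(np.clip(im,0,255).astype(np.uint8),None,fx=10,fy=10,interpolation=cv2.INTER_CUBIC))
im=w["color"][80:340,0:340,::-1].astype(float)*2.5
cv2.imwrite("pics/C2.png",cv2.resize(np.clip(im,0,255).astype(np.uint8),None,fx=2.2,fy=2.2,interpolation=cv2.INTER_CUBIC))
for z in(.016,.02,.03):print(z,np.round(toF(onz(a,281.3,180.5,z)),3))
E
```

```text
0.016 [-0.124  0.073 -0.134]
0.02 [-0.121  0.07  -0.13 ]
0.03 [-0.114  0.061 -0.12 ]
```

View pics/C1.png

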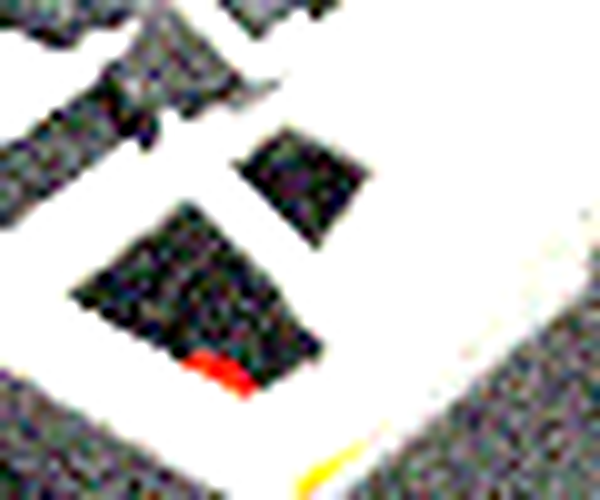

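View pics/C2.png

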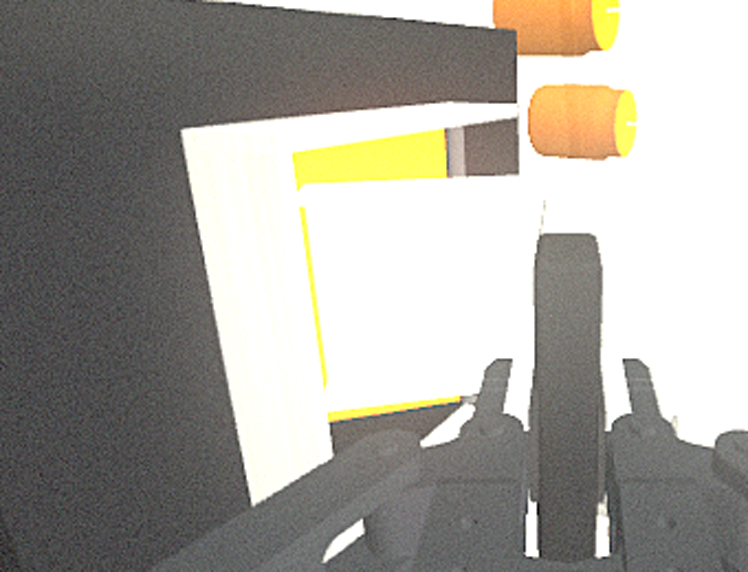

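```bash
python3 - <<'E'
from h import *
P=lambda f,t,s:(f,-s*np.cos(np.radians(t)),-s*np.sin(np.radians(t)))
f,lx,lz=P(66,47,48);f=np.radians(f);c,s=np.cos(f),np.sin(f)
e1=FO+FR@np.array([lx/1e3+.09*c-.0445*s,0,lz/1e3+.09*s+.0445*c])
print(e1);traj([P(66,45,48),P(64,42,48),P(62,38,48),P(60,34,48),P(58,30,48),P(56,26,48),P(54,22,48)],e1,toolR(-10.4,66))
E
```

```text
[ 0.52382188 -0.00886007  0.21521389]
{"linear": [-0.000, 0.001, -0.002], "twist": [0.0, 0.0, 0.0], "jaw": 0},  ee [ 0.523 -0.009  0.216]
{"linear": [-0.000, 0.003, -0.001], "twist": [2.0, -0.0, 0.0], "jaw": 0},  ee [ 0.524 -0.009  0.218]
{"linear": [-0.000, 0.006, -0.001], "twist": [4.0, -0.0, 0.0], "jaw": 0},  ee [ 0.526 -0.009  0.221]
{"linear": [-0.000, 0.009, -0.000], "twist": [6.0, 0.0, 0.0], "jaw": 0},  ee [ 0.527 -0.009  0.223]
{"linear": [-0.000, 0.012, 0.000], "twist": [8.0, -0.0, 0.0], "jaw": 0},  ee [ 0.529 -0.01   0.226]
{"linear": [-0.000, 0.015, 0.001], "twist": [10.0, 0.0, 0.0], "jaw": 0},  ee [ 0.531 -0.01   0.228]
{"linear": [0.000, 0.018, 0.002], "twist": [12.0, 0.0, 0.0], "jaw": 0},  ee [ 0.533 -0.011  0.231]
```

>>> arm_command --rows '[{"linear":[0,0.001,-0.002],"twist":[0,0,0],"jaw":0},{"linear":[0,0.003,-0.001],"twist":[2,0,0],"jaw":0},{"linear":[0,0.006,-0.001],"twist":[4,0,0],"jaw":0},{"linear":[0,0.009,0],"twist":[6,0,0],"jaw":0},{"linear":[0,0.012,0],"twist":[8,0,0],"jaw":0},{"linear":[0,0.015,0.001],"twist":[10,0,0],"jaw":0},{"linear":[0,0.018,0.002],"twist":[12,0,0],"jaw":0},{"linear":[0,0.018,0.002],"twist":[12,0,0],"jaw":0}]'

```text
clock: 13.63
ee_pos: [0.5346, -0.0105, 0.2346]
tool_rot: [1.771, 1.475, 0.757]
contact_force: [-0.0, 0.4, 1.9]
opening: 0.0123
```

```bash
python3 - <<'E'
from h import *
a=eyes.capture("scene"); save(a,"D1",(240,130,330,210),8);st()
b=eyes.capture("side"); save(b,"D2",(180,150,270,230),8)
E
```

```text
clock 13.6833
ee_pos [ 0.5343 -0.0104  0.2337]
tool_rot [1.7705 1.4749 0.7566]
contact_force [ 0.2416 -0.3097  0.2323]
opening 0.0124
joints [-0.0648 -0.5737  2.1347 -0.1583  0.6421  0.1956]
```

View pics/D1.png

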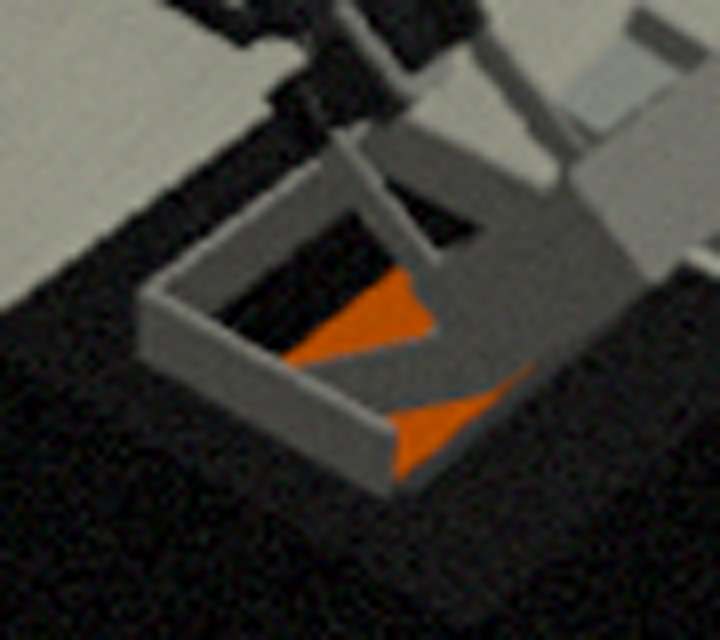

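View pics/D2.png

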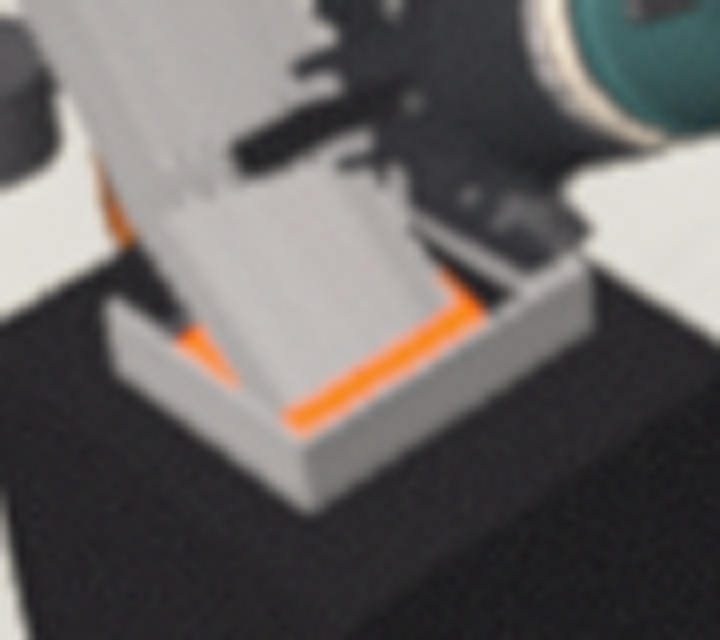

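D1 and D2 show an empty flap with nothing resting on it: orange around (370,310) in D1 and no red anywhere. The floor ball is now hidden by the flap. Next I withdraw.

```bash
python3 - <<'E'
from h import *
def ep(f,lx,lz):
    f=np.radians(f);c,s=np.cos(f),np.sin(f)
    return FO+FR@np.array([lx/1e3+.09*c-.0445*s,0,lz/1e3+.09*s+.0445*c])
e1=ep(54,-48*np.cos(np.radians(22)),-48*np.sin(np.radians(22)))
traj([(54,-44,-10),(52,-43,2),(49,-42,14),(45,-41,27),(41,-40,40),(36,-39,50),(31,-38,58),(26,-38,64),(21,-38,68),(16,-38,72)],e1,toolR(-10.4,54))
print();traj([(11,-38,74),(6,-38,76),(2,-38,76),(0,-38,76)],ep(16,-38,72),toolR(-10.4,16)); print(ep(0,-38,76))
# then carry back
move([.5277,-.27,.255],toolR(-1.4),ep(0,-38,76),toolR(-10.4,0))
E
```

```text
{"linear": [0.000, 0.007, -0.004], "twist": [0.0, 0.0, 0.0], "jaw": 0},  ee [ 0.533 -0.011  0.239]
{"linear": [-0.000, 0.019, -0.007], "twist": [2.0, -0.0, -0.0], "jaw": 0},  ee [ 0.538 -0.011  0.25 ]
{"linear": [-0.000, 0.031, -0.009], "twist": [5.0, -0.0, -0.0], "jaw": 0},  ee [ 0.544 -0.013  0.261]
{"linear": [0.000, 0.044, -0.009], "twist": [9.0, -0.0, -0.0], "jaw": 0},  ee [ 0.551 -0.014  0.272]
{"linear": [-0.000, 0.057, -0.009], "twist": [13.0, -0.0, -0.0], "jaw": 0},  ee [ 0.559 -0.015  0.283]
{"linear": [-0.000, 0.068, -0.006], "twist": [18.0, 0.0, -0.0], "jaw": 0},  ee [ 0.568 -0.017  0.289]
{"linear": [-0.000, 0.076, -0.001], "twist": [23.0, 0.0, -0.0], "jaw": 0},  ee [ 0.576 -0.018  0.292]
{"linear": [-0.000, 0.081, 0.005], "twist": [28.0, -0.0, -0.0], "jaw": 0},  ee [ 0.583 -0.02   0.293]
{"linear": [0.000, 0.083, 0.011], "twist": [33.0, -0.0, -0.0], "jaw": 0},  ee [ 0.59  -0.021  0.292]
{"linear": [-0.000, 0.085, 0.017], "twist": [38.0, 0.0, -0.0], "jaw": 0},  ee [ 0.596 -0.022  0.29 ]

{"linear": [-0.000, 0.004, 0.006], "twist": [5.0, 0.0, 0.0], "jaw": 0},  ee [ 0.601 -0.023  0.285]
{"linear": [-0.000, 0.007, 0.012], "twist": [10.0, 0.0, 0.0], "jaw": 0},  ee [ 0.606 -0.024  0.28 ]
{"linear": [-0.000, 0.009, 0.019], "twist": [14.0, -0.0, 0.0], "jaw": 0},  ee [ 0.61  -0.025  0.274]
{"linear": [-0.000, 0.010, 0.023], "twist": [16.0, 0.0, 0.0], "jaw": 0},  ee [ 0.611 -0.025  0.27 ]
[ 0.61114572 -0.024887    0.2705    ]
linear [-0.2561 -0.0378  0.0155] twist [ 0.  0. -9.]
```

>>> arm_command --rows '[{"linear":[0,0.007,-0.004],"twist":[0,0,0],"jaw":0},{"linear":[0,0.019,-0.007],"twist":[2,0,0],"jaw":0},{"linear":[0,0.031,-0.009],"twist":[5,0,0],"jaw":0},{"linear":[0,0.044,-0.009],"twist":[9,0,0],"jaw":0},{"linear":[0,0.057,-0.009],"twist":[13,0,0],"jaw":0},{"linear":[0,0.068,-0.006],"twist":[18,0,0],"jaw":0},{"linear":[0,0.076,-0.001],"twist":[23,0,0],"jaw":0},{"linear":[0,0.081,0.005],"twist":[28,0,0],"jaw":0},{"linear":[0,0.083,0.011],"twist":[33,0,0],"jaw":0},{"linear":[0,0.085,0.017],"twist":[38,0,0],"jaw":0}]'

```text
clock: 14.57
ee_pos: [0.5957, -0.0217, 0.2895]
tool_rot: [2.242, 1.868, 0.259]
contact_force: [-0.4, 0.2, -2.7]
opening: 0.0125
```

>>> arm_command --rows '[{"linear":[0,0.004,0.006],"twist":[5,0,0],"jaw":0},{"linear":[0,0.007,0.012],"twist":[10,0,0],"jaw":0},{"linear":[0,0.009,0.019],"twist":[14,0,0],"jaw":0},{"linear":[0,0.01,0.023],"twist":[16,0,0],"jaw":0},{"linear":[0,0.01,0.023],"twist":[16,0,0],"jaw":0},{"linear":[0,0.01,0.023],"twist":[16,0,0],"jaw":0}]'

```text
clock: 15.07
ee_pos: [0.6114, -0.0246, 0.2682]
tool_rot: [-2.413, -2.01, 0.002]
contact_force: [-0.9, 0.1, -1.9]
opening: 0.0122
```

>>> arm_command --rows '[{"linear":[-0.008,-0.001,0],"twist":[0,0,-0.3],"jaw":0},{"linear":[-0.026,-0.004,0],"twist":[0,0,-0.9],"jaw":0},{"linear":[-0.051,-0.008,0],"twist":[0,0,-1.8],"jaw":0},{"linear":[-0.082,-0.012,0],"twist":[0,0,-2.9],"jaw":0},{"linear":[-0.115,-0.017,0],"twist":[0,0,-4],"jaw":0},{"linear":[-0.148,-0.022,0],"twist":[0,0,-5.2],"jaw":0},{"linear":[-0.181,-0.027,0],"twist":[0,0,-6.4],"jaw":0},{"linear":[-0.212,-0.031,0],"twist":[0,0,-7.5],"jaw":0},{"linear":[-0.24,-0.035,0],"twist":[0,0,-8.4],"jaw":0},{"linear":[-0.256,-0.038,0],"twist":[0,0,-9],"jaw":0}]'

```text
clock: 15.9
ee_pos: [0.5253, -0.2725, 0.2715]
tool_rot: [2.248, 2.189, -0.002]
contact_force: [0.2, -0.6, -2.7]
opening: 0.0123
```

>>> arm_command --rows '[{"linear":[0,0,0],"twist":[0,0,0],"jaw":0},{"linear":[0,0,0.01],"twist":[0,0,0],"jaw":0},{"linear":[0,0,0.03],"twist":[0,0,0],"jaw":0},{"linear":[0,0,0.06],"twist":[0,0,0],"jaw":0},{"linear":[0,0,0.09],"twist":[0,0,0],"jaw":0},{"linear":[0,0,0.12],"twist":[0,0,0],"jaw":0},{"linear":[0,0,0.145],"twist":[0,0,0],"jaw":0},{"linear":[0,0,0.165],"twist":[0,0,0],"jaw":0},{"linear":[0,0,0.175],"twist":[0,0,0],"jaw":0},{"linear":[0,0,0.175],"twist":[0,0,0],"jaw":0}]'

```text
clock: 16.73
ee_pos: [0.5258, -0.2671, 0.0917]
tool_rot: [-2.242, -2.192, 0.002]
contact_force: [-1.1, 0.2, -2.7]
opening: 0.0121
```

```bash
python3 - <<'E'
from h import *
s=st();Rt=rot(s["tool_rot"]);print("tilt",np.degrees(R.from_matrix(toolR(-1.4).T@Rt).as_rotvec()))
a=eyes.capture("scene"); save(a,"E1",f=1.5)
b=eyes.capture("side"); save(b,"E2",f=1.5)
E
```

```text
clock 16.7333
ee_pos [ 0.5258 -0.2671  0.0917]
tool_rot [-2.2424e+00 -2.1918e+00  1.9000e-03]
contact_force [-1.1467  0.1927 -2.7215]
opening 0.0121
joints [-5.6620e-01  2.3210e-01  1.4483e+00  2.0000e-04  1.4672e+00 -5.4350e-01]
tilt [ 0.29216536  0.19001055 -0.09316556]
```

View pics/E1.png

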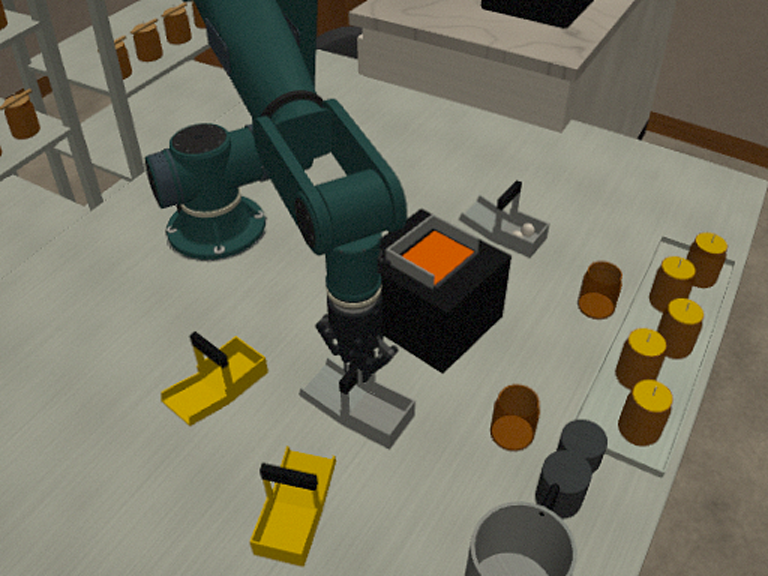

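View pics/E2.png

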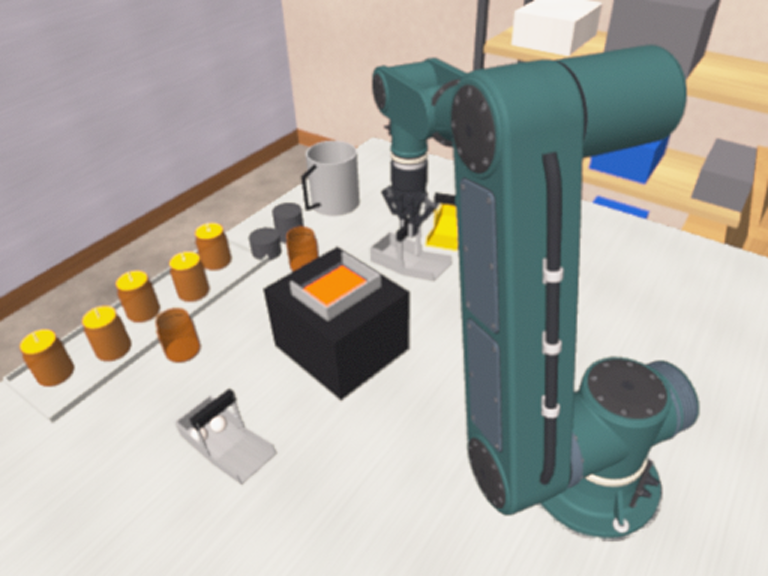

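The flap is shut at (433,258), the pan is empty and there is no loose red ball on the bench. Lowering slowly now.

>>> arm_command --rows '[{"linear":[0,0,0.008],"twist":[0,0,0],"jaw":0},{"linear":[0,0,0.015],"twist":[0,0,0],"jaw":0},{"linear":[0,0,0.02],"twist":[0,0,0],"jaw":0},{"linear":[0,0,0.024],"twist":[0,0,0],"jaw":0},{"linear":[0,0,0.026],"twist":[0,0,0],"jaw":0},{"linear":[0,0,0.026],"twist":[0,0,0],"jaw":0},{"linear":[0,0,0.026],"twist":[0,0,0],"jaw":0}]'

```text
clock: 17.42
ee_pos: [0.5276, -0.2695, 0.0689]
tool_rot: [-2.248, -2.194, 0.0]
contact_force: [0.7, -0.2, -2.4]
opening: 0.012
```

>>> arm_command --rows '[{"linear":[0,0,0.001],"twist":[0,0,0],"jaw":0},{"linear":[0,0,0.002],"twist":[0,0,0],"jaw":0},{"linear":[0,0,0.002],"twist":[0,0,0],"jaw":0}]'

```text
clock: 17.67
ee_pos: [0.5276, -0.2695, 0.0671]
tool_rot: [2.248, 2.194, 0.0]
contact_force: [-0.7, 0.2, -2.5]
opening: 0.0124
```

>>> arm_command --rows '[{"linear":[0,0,0.001],"twist":[0,0,0],"jaw":0},{"linear":[0,0,0.002],"twist":[0,0,0],"jaw":0},{"linear":[0,0,0.002],"twist":[0,0,0],"jaw":0},{"linear":[0,0,0.002],"twist":[0,0,0],"jaw":0}]'

```text
clock: 18.0
ee_pos: [0.5275, -0.2694, 0.0649]
tool_rot: [-2.248, -2.194, 0.0]
contact_force: [-0.3, 0.2, -1.7]
opening: 0.0121
```

```bash
python3 - <<'E'
from h import *
a=eyes.capture("scene"); save(a,"F1",(190,220,290,304),7)
for i in range(3): st(); eyes.capture("side")
E
```

```text
clock 18.05
ee_pos [ 0.5276 -0.2695  0.065 ]
tool_rot [-2.2483e+00 -2.1943e+00  1.0000e-04]
contact_force [-0.292   0.1104 -1.8074]
opening 0.012
joints [-5.6780e-01  2.5310e-01  1.4781e+00 -1.0000e-04  1.4105e+00 -5.4350e-01]
clock 18.1
ee_pos [ 0.5276 -0.2695  0.065 ]
tool_rot [ 2.2482e+00  2.1942e+00 -1.0000e-04]
contact_force [ 0.8759 -0.2623 -2.3973]
opening 0.0121
joints [-5.6780e-01  2.5300e-01  1.4781e+00 -1.0000e-04  1.4105e+00 -5.4350e-01]
clock 18.15
ee_pos [ 0.5277 -0.2695  0.0651]
tool_rot [2.2482 2.1941 0.    ]
contact_force [ 0.1258  0.3764 -3.0408]
opening 0.0123
joints [-0.5679  0.253   1.478  -0.      1.4105 -0.5435]
```

View pics/F1.png

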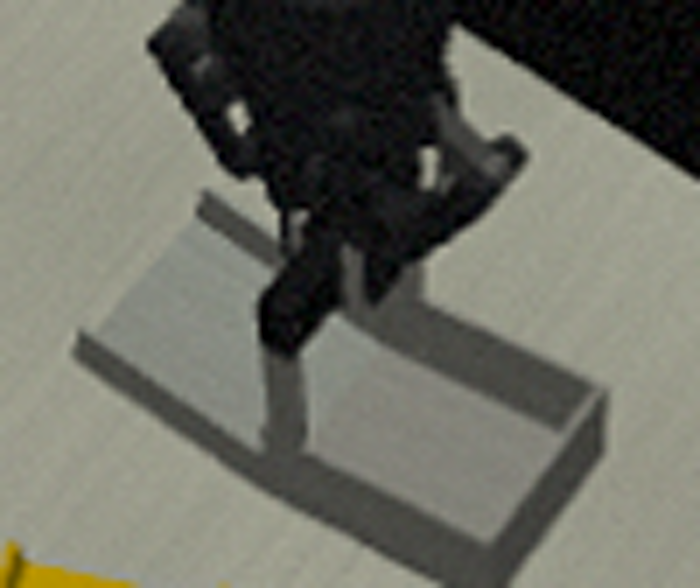

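>>> arm_command --rows '[{"linear":[0,0,0.001],"twist":[0,0,0],"jaw":0},{"linear":[0,0,0.001],"twist":[0,0,0],"jaw":0},{"linear":[0,0,0.001],"twist":[0,0,0],"jaw":0}]'

```text
clock: 18.45
ee_pos: [0.5279, -0.2697, 0.0644]
tool_rot: [2.248, 2.194, 0.0]
contact_force: [1.0, -0.2, -1.7]
opening: 0.0117
```

>>> arm_command --rows '[{"linear":[0,0,0.001],"twist":[0,0,0],"jaw":0},{"linear":[0,0,0.001],"twist":[0,0,0],"jaw":0},{"linear":[0,0,0.001],"twist":[0,0,0],"jaw":0}]'

```text
clock: 18.7
ee_pos: [0.528, -0.2697, 0.0643]
tool_rot: [2.247, 2.193, 0.0]
contact_force: [-1.7, -0.6, 5.4]
opening: 0.0126
```

The pan is on the bench (force +5.4 N). Releasing.

>>> arm_command --rows '[{"linear":[0,0,0],"twist":[0,0,0],"jaw":0.2},{"linear":[0,0,0],"twist":[0,0,0],"jaw":0.4},{"linear":[0,0,0],"twist":[0,0,0],"jaw":0.7},{"linear":[0,0,0],"twist":[0,0,0],"jaw":1},{"linear":[0,0,0],"twist":[0,0,0],"jaw":1},{"linear":[0,0,0],"twist":[0,0,0],"jaw":1},{"linear":[0,0,0],"twist":[0,0,0],"jaw":1},{"linear":[0,0,0],"twist":[0,0,0],"jaw":1}]'

```text
clock: 19.37
ee_pos: [0.5276, -0.2695, 0.063]
tool_rot: [-2.248, -2.194, 0.0]
contact_force: [-1.6, 1.1, 0.7]
opening: 0.0856
```

>>> arm_command --rows '[{"linear":[0,0,-0.01],"twist":[0,0,0],"jaw":1},{"linear":[0,0,-0.03],"twist":[0,0,0],"jaw":1},{"linear":[0,0,-0.055],"twist":[0,0,0],"jaw":1},{"linear":[0,0,-0.085],"twist":[0,0,0],"jaw":1},{"linear":[0,0,-0.115],"twist":[0,0,0],"jaw":1},{"linear":[0,0,-0.14],"twist":[0,0,0],"jaw":1},{"linear":[0,0,-0.16],"twist":[0,0,0],"jaw":1},{"linear":[0,0,-0.175],"twist":[0,0,0],"jaw":1},{"linear":[0,0,-0.18],"twist":[0,0,0],"jaw":1},{"linear":[0,0,-0.18],"twist":[0,0,0],"jaw":1}]'

```text
clock: 20.2
ee_pos: [0.5283, -0.2699, 0.2458]
tool_rot: [2.245, 2.191, 0.002]
contact_force: [0.1, 0.1, 0.6]
opening: 0.0852
```

```bash
python3 - <<'E'
from h import *
st()
a=eyes.capture("scene"); save(a,"G1",(160,110,360,310),3);b=eyes.capture("side"); save(b,"G2",f=1.5)
for n,c in(("scene",a),("side",b),("wrist",eyes.capture("wrist"))):
    h=cv2.cvtColor(c["color"],cv2.COLOR_RGB2HSV)
    m=cv2.inRange(h,(0,150,40),(3,255,255))|cv2.inRange(h,(174,150,40),(180,255,255))
    print(n,int(m.sum()/255))
E
```

```text
clock 20.2
ee_pos [ 0.5283 -0.2699  0.2458]
tool_rot [2.2449e+00 2.1910e+00 1.6000e-03]
contact_force [0.0601 0.1097 0.5591]
opening 0.0852
joints [-5.6780e-01  1.7710e-01  1.2060e+00 -1.0000e-04  1.7536e+00 -5.4350e-01]
scene 0
side 0
wrist 0
```

View pics/G1.png

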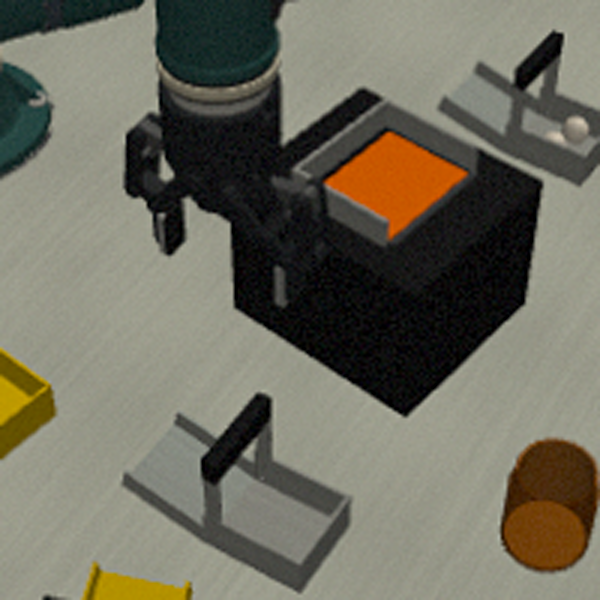

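View pics/G2.png

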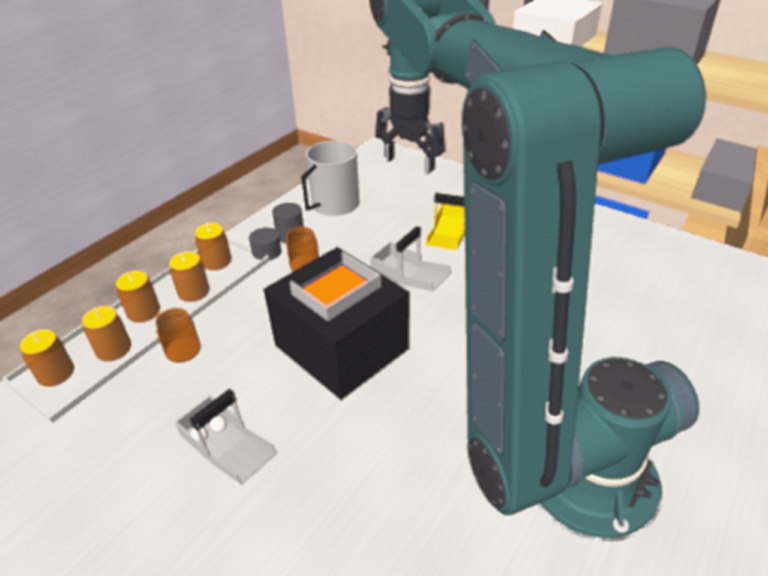

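G1 shows the pan upright and empty on the bench at (240,505), the flap shut at (395,185), and the gripper clear. No red pixels appear in any view. Handing in.

```bash
python3 - <<'E'
from h import *
print(env.job_done()); print(env.get_state()["clock"])
E
```

```text
the job is handed in; nothing more can be done
None
the job is handed in; nothing more can be done
```

I tipped the red balls from the steel pan through the scrap box flap and stood the empty pan back on the bench. The job was handed in at about 20 s.

- **Sequence:** I pinched the handle, pushed the flap open with the lip by about 40° or more (from the commanded pose), and tipped the pan to 58–66°. I held the lip on the flap for about 1.7 s after the balls had left the pan. Then I withdrew, let the flap close and set the pan at its original spot, upright with the gripper clear.
- **Last checks:** The pan is empty and standing, the flap is shut, and no red is visible in any camera.
- **Ball 2 not seen directly:** I saw one ball inside the box, and it stayed still when I pushed the flap deeper, so it is probably on the floor. The other I never saw in there. I infer it is inside because the pan and flap were empty and no red showed outside the box.
- **Failed first grasp:** The first close missed. The pictures showed the fingertips about 34 mm higher than the stated tool frame implies. I measured that offset, used it from then on, and the second grasp held.

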